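# Close up the dry cabinet: vial in, lift-off door onto its hinge pins, shut

## Task

Close up the little white dry cabinet: the white-capped sample vial has to stand upright inside with the others, and the lift-off door from the wire rest has to be lowered gently onto both hinge pins and swung fully shut. A dust lip above the opening keeps the door from going onto its pins while it is shut, so hang it swung well open. Leave the black-capped vial and the brown bottle beside the cabinet, and the timer, where they stand.

Things in the scene. Friction and masses are not known exactly. Their poses are not given: they have to be found in the camera images.
- cabinet: Fixed white steel dry cabinet, 120 deep (x) x 180 wide (y) x 232 mm high. Origin: centre of its underside on the bench; z up; its open front is at its own x = -60 mm, towards the robot. Hinge: vertical axis at its left front edge, x -68, y +92 mm. A dust lip juts 11 mm from the front face at z 226 to 232 mm, y -75 to +75.
- shelf_front (a point): Good spot for the vial: on the cabinet's inner floor, mid-width (cabinet x -34, y 0, z 20 mm; same axes). Opening 148 mm wide (y -74 to +74), z 20 (no sill) to 210 mm, roof top 232 mm: a tool pointing straight down does not fit, so come in level from the front with the tool tilted 30 to 45 degrees, its fingers pointing in. Three fixed vials stand behind (x above 23 mm).
- lower_pin (a point): Foot of the lower hinge pin, on the hinge axis (cabinet x -68, y +92, z 36 mm): below it a fixed knuckle of radius 8 mm, above it the brass pin, radius 3.5 mm, 18 mm high, its top 6 mm tapered to radius 1.2 mm. Axes as the cabinet's.
- upper_pin (a point): Foot of the upper hinge pin, same shape and axis, 144 mm higher (cabinet z 180 mm). Axes as the cabinet's.
- vial_center (a point): Centre of the glass vial with white cap and tan filling that must go inside: loose, upright on the bench in front of the cabinet, diameter 32 mm, height 66 mm (full width up to 53 mm, narrower cap above), this point 33 mm above its foot; 35 g. It must end at least 18 mm behind the front face for the door to shut.
- door: Loose door, about 0.28 kg: aluminium frame 12 mm thick (x), 170 wide (y), 206 high (z), rails 18 mm, clear 4 mm pane. Origin: middle of its lower edge; -x out of its outer face, +y to the hinge edge, z up. At the start it leans 30 degrees from vertical, inner (+x) face on the wires. Shut, its axes are the cabinet's and its origin is at cabinet (-68, -5, 14) mm; it opens clockwise seen from above.
- door_grip (a point): Middle of the door's top rail, a good place to grip: 12 mm below the top edge, half-way through the 12 mm thickness, at (0, 0, +194) mm in the door's axes (this point has the same axes), above its centre of mass. A small black pull, 44 mm high, sticks out 15 mm from the outer face near the free edge, at door y -76, z 99 mm.
- lower_barrel (a point): Lower end of the door's lower hinge barrel, on its axis: door (0, +97, +22) mm. The barrel is a tube along door z, 20 mm long, outer radius 8, bore radius 4.7 mm, open at both ends. Hung, this point sits at lower_pin. Axes as the door's.
- upper_barrel (a point): Lower end of the door's upper hinge barrel, same shape and axis, 144 mm higher: door (0, +97, +166) mm. Hung, this point sits at upper_pin. Axes as the door's.
- door_edge (a point): Middle of the door's free edge: door (0, -85, +103) mm; same axes. Shut, it is at cabinet (-68, -90, 117) mm. Hung, the door turns freely on the pins, sags by up to 2 degrees and stays where it is left; it can be pushed shut on its outer face.
- rest: Fixed steel wire rest, about 145 x 155 x 145 mm, in which the door leans; origin on the bench under it. Its two sloping wires (door y +-74 mm) reach 130 mm up the door's inner face, towards the rest's own +x; two 13 mm lips hold the door's foot, so draw the door out along its own z.
- black_cap_vial_center (a point): Bystander: loose vial with black cap, diameter 32 mm, height 66 mm, beside the cabinet; this point 33 mm up.
- solvent_bottle_center (a point): Bystander: loose brown bottle, diameter 47 mm, height 115 mm, beside the cabinet; this point 57 mm up.
- timer: Bystander: loose white bench timer 44 x 68 x 55 mm; origin at its underside.
There are look-alikes about, which are no part of the job. Leave any purple look-alike of the part that bears vial_center alone.

How it is judged:
On the way:
1. The door hangs with both barrels down on their pins' shoulders, still swung open (distance between lower_barrel and lower_pin below 0.005 m and distance between upper_barrel and upper_pin below 0.005 m and x of door_edge in the frame of cabinet below -0.1 m), for 0.2 s.
At the end, for the whole second after the job is handed in: Both barrels sit on their pins' shoulders (within 5 mm), the door's free edge is within 8 mm of fully shut, still and let go, and the vial stands upright (within 6 degrees) on the cabinet's floor, at least 18 mm behind the front face (distance between lower_barrel and lower_pin below 0.005 m and distance between upper_barrel and upper_pin below 0.005 m and x of door_edge in the frame of cabinet above -0.076 m and linear speed of door below 0.02 m/s and contact force between door and the arm below 0.1 N and contact force between door and the fingers below 0.1 N and x of vial_center in the frame of cabinet between -0.042 and 0.045 m and y of vial_center in the frame of cabinet between -0.075 and 0.075 m and z of vial_center in the frame of cabinet below 0.058 m and angle between vial_center's own z axis and vertical below 0.1 rad); the robot touches nothing.
It fails at once if black-capped vial moved more than 20 mm or tipped (distance of black_cap_vial_center from where it was at the start of the episode above 0.02 m or angle between black_cap_vial_center's own z axis and vertical above 0.3 rad).
It fails at once if brown bottle moved more than 20 mm or tipped (distance of solvent_bottle_center from where it was at the start of the episode above 0.02 m or angle between solvent_bottle_center's own z axis and vertical above 0.3 rad).
It fails at once if timer moved more than 20 mm or tipped (distance of timer from where it was at the start of the episode above 0.02 m or angle between timer's own z axis and vertical above 0.3 rad).
It fails at once if the vial is tipped over (angle between vial_center's own z axis and vertical above 0.9 rad).
It fails at once if the door is dropped or forced onto the hinge (over 80 N between door and cabinet) (contact force between door and cabinet above 80 N).
It also fails if it takes over 70 s, if anything falls off the work surface, if the arm or the gripper's body presses on something with over 40 N, if the wrist force passes 120 N, or if a joint passes its speed limit or range.

## Robot

A 7-joint arm with a two-finger parallel gripper is mounted at the origin on a cart in front of the work surface, level with it; the furniture and walls round the work are solid. World frame = base frame: x ahead of the robot, y to its left, z up, the work surface at z = 0. Lengths are in m, angles in rad, forces in N, time in s.
With the tool pointing down it reaches from about 0.425 to 0.825 m from the base axis. Payload 3.6 kg.
Tool frame: the origin (TCP) lies at the very end of the fingers, on their centre line; the grasp point (between the pads) lies 19 mm behind it (bot.grip_point_offset is the distance from the TCP to the grasp point, in m); z points along the fingers, y is the line along which they close (so a half turn about z gives the same grasp; the last joint's range is limited). The gripper opens to 93 mm and grips with 3 to 60 N. Pads are 15 mm wide; open, the fingers measure 128 mm over their backs; the gripper's body (75 mm by 188 mm) begins 65 mm behind the grasp point.
Start: joints at [1.149, 0.615, -0.013, 1.423, 0.008, 1.103, -0.04], TCP at [0.251, -0.6, 0.219] pointing down, gripper open.
Joint ranges: [-3.12, 3.12], [-0.3, 2.06], [-1.34, 1.32], [0.26, 2.42], [-1.36, 4.5], [0.01, 1.98], [-2.84, 2.84]. Speed limits (rad/s): [2.79, 2.79, 3.14, 3.14, 3.14, 3.14, 3.14].

## Interface

Orientations are given as a rotation vector (axis times angle).
In Python, from workcell import bot gives the robot as it stands.
- The arm moves only by the tool servo_tool, never from a script. Its argument "commands" is a list of rows, each a list of 7 numbers: the shift along the tool's x, y, z in mm, then the turn, a rotation vector about the tool's x, y, z in rad, then the opening in per cent of the stroke, from 0 (shut) to 100 (fully open). A call has 1 to 12 rows; each row shifts and turns the commanded pose from where the row before left it, along the tool's axes as they then stand; what a row does not reach is not made up. A row lasts 1/8 s, in which the tool goes at most 62.5 mm and 10.7 degrees, less where a joint would pass 70% of its speed; a pose out of reach is approached as far as the arm can. A call is refused whole if a number of a shift passes 62.5 or a number of a turn 0.188, either way. A call with a gripper value outside its range is refused whole. The fingers move at their own pace and stop on an object; the grip force is fixed at half the most. Time passes only in rows, so rows that do not move let the fingers close. It gives the time, the measured TCP pose, the force, the opening and the grip force at its end, in the units of the state.
- bot.sense(): the state, without advancing time (a new reading comes with each control period).
- bot.capture(name): name is "scene" or "top" or "wrist"; returns (picture, depth): 480x640x3 uint8, red, green, blue; 480x640 float32, m along the optical axis (not along the pixel's ray), 0 where there is no reading.
- bot.camera_model(name): a dict with "fx", "fy", "cx", "cy" (pixels), "R" (3x3) and "t" (3): a world point X has camera coordinates R X + t. Camera axes: x right, y down, z forward; pixel columns grow to the right and rows downward; lengths in m; the calibration is good to about 2 mm. A picture is of the moment at which its call begins: read the wrist's pose just before it. camera_model takes no time and is no camera call; for the wrist camera it gives the pose at the moment of the call.
- bot.sign_off(): hands the job in; it is judged then, once.
The state is a dict: "clock": time; "q": joint angles; "qvel": joint speeds; "effort": joint torques, N m; "eef_pos": TCP position; "tcp_rot": TCP orientation; "ft_force": force on the tool from outside, world axes, zero at the start; "torque": the same for the moment, N m; "grip_width": finger opening in m; "finger_force": force on a finger pad.
Only numpy, scipy, OpenCV 4.12 (cv2) and the standard library are available. Lean on these libraries where they do the work, as an engineer would, in place of code of your own. Each camera call takes 0.05 s, during which the arm holds its last target. There are 200 camera calls.

## Working session

There is one attempt and no reset: what is moved stays moved. The work goes in short steps, Python scripts to look and compute and a tool call to move; the robot and the scene stay as the last step left them, time stands still between calls to the robot, and variables do not carry over. Pictures are saved under pics/ and viewed, at most 10 in all, crops included, and the job is handed in when it is done.

Besides the shell and the picture viewer there is one more tool, called as name([rows], argument=value, ...), one row to a line, values as JSON. servo_tool: Moves the arm, as the interface text tells. Its arguments: {"type":"object","properties":{"commands":{"type":"array","items":{"type":"array","items":{"type":"number"}}}},"required":["commands"]}

```bash
ls; mkdir -p pics
cat > h.py <<'E'
import numpy as np, cv2
from workcell import bot
from scipy.spatial.transform import Rotation as Rn
def cap(name,fn=None):
    m=bot.camera_model(name); p,d=bot.capture(name)
    if fn: cv2.imwrite('pics/'+fn,p[:,:,::-1])
    v,u=np.mgrid[0:480,0:640]
    c=np.stack([(u-m['cx'])/m['fx']*d,(v-m['cy'])/m['fy']*d,d],-1)
    W=(c-m['t'])@np.array(m['R'])
    W[d==0]=np.nan
    return p,d,W,m
E
python3 - <<'E'
from h import *
for n in ('scene','top'):
    p,d,W,m=cap(n,n+'0.png'); np.savez('/tmp/'+n,p=p,d=d,W=W)
    print(n,m['fx'],-np.array(m['R']).T@m['t'])
s=bot.sense();print(s['clock'],s['eef_pos'],s['tcp_rot'],s['grip_width'],s['ft_force'])
E
```

```text
pics
scene 566.3894399719616 [0.06570766 0.46916933 0.87616405]
top 449.6871218138145 [ 0.43823209 -0.13638497  1.07530317]
0.1 [ 0.25035002 -0.59908471  0.2175999 ] [-3.07802101e+00 -6.17372504e-01  7.42609150e-04] 0.09296114320143879 [-0.36911657  0.13610674 -0.37654859]
```

View pics/scene0.png

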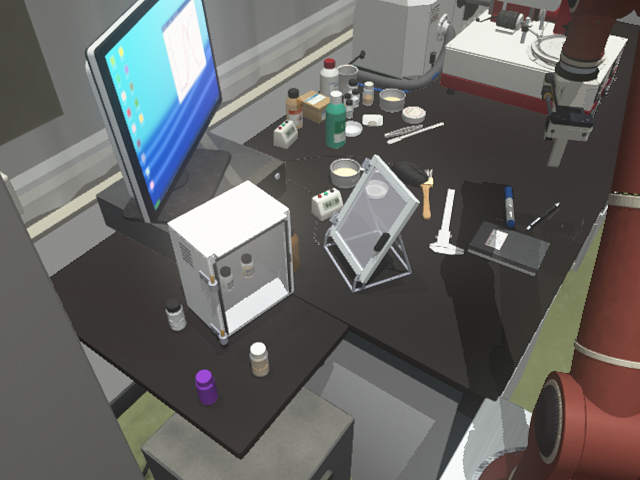

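View pics/top0.png

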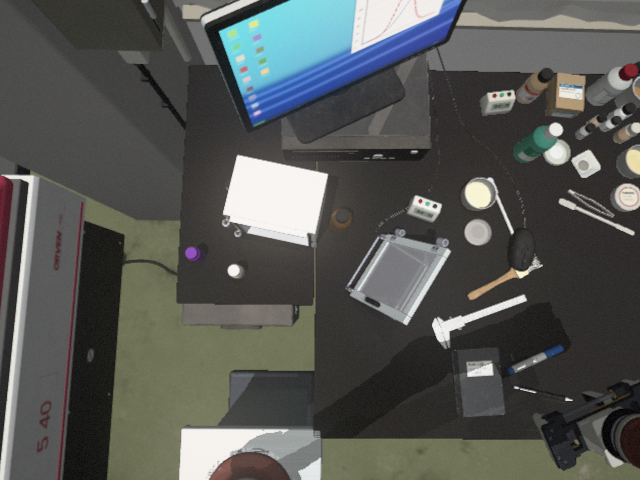

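The scene picture shows the cabinet at (235,260) with its pins at (212,283) and (223,337). The white-capped vial is at (259,358), the purple look-alike at (206,387), and the leaning door at (375,215) with its black pull at (382,242). In the top view the cabinet roof is at (277,200), the vial at (235,270) and the door at (398,277).

Run:
```python
from h import *
T=np.load('/tmp/top.npz');p,W=T['p'].astype(int),T['W']
Z=W[...,2]
# cabinet roof
m=((Z>0.222)&(Z<0.242)&(p.min(-1)>170)).astype(np.uint8); m[:, :200]=0;m[:,345:]=0;m[:140]=0;m[260:]=0
c=max(cv2.findContours(m,0,1)[0],key=cv2.contourArea)
P=W[m>0];print('roof z',np.median(P[:,2]),len(P))
r=cv2.minAreaRect((W[m>0][:,:2]*1000).astype(np.float32));print('roof rect',r,cv2.boxPoints(r))
def at(u,v,k=2): return np.nanmedian(W[v-k:v+k+1,u-k:u+k+1].reshape(-1,3),0).round(4)
for n,u,v in [('vial',235,270),('purple',193,253),('bottle',341,217),('timer',424,206),('pin',233,230),('pin2',226,223)]: print(n,at(u,v))
# door region
print('door area')
for v in range(225,330,10):
    print(v,[tuple((at(u,v,0)*1000)) for u in range(345,455,12) if at(u,v,0)[2]>.03][:12])
```

```text
roof z 0.2324733780782538 6169
roof rect ((637.1600341796875, -58.91886901855469), (179.8712921142578, 131.41619873046875), 78.7964859008789) [[ 555.2301   -134.3739  ]
 [ 684.14197  -159.90735 ]
 [ 719.08997    16.536163]
 [ 590.1781     42.06961 ]]
vial [0.5061 0.0394 0.0667]
purple [0.5426 0.1349 0.067 ]
bottle [ 0.6217 -0.1938  0.1146]
timer [ 0.6635 -0.3911  0.0512]
pin [6.071e-01 5.990e-02 6.000e-04]
pin2 [0.5915 0.0408 0.1809]
door area
225 [(np.float64(608.7), np.float64(-204.4), np.float64(88.9))]
235 [(np.float64(594.9), np.float64(-292.0), np.float64(40.9)), (np.float64(592.6), np.float64(-316.90000000000003), np.float64(58.9))]
245 [(np.float64(571.6), np.float64(-292.2), np.float64(39.1)), (np.float64(568.6999999999999), np.float64(-315.59999999999997), np.float64(65.19999999999999)), (np.float64(563.6), np.float64(-334.2), np.float64(108.10000000000001)), (np.float64(560.1), np.float64(-353.3), np.float64(138.8)), (np.float64(556.2), np.float64(-370.3), np.float64(171.4)), (np.float64(554.0), np.float64(-389.1), np.float64(191.6))]
255 [(np.float64(546.3), np.float64(-2
[... 2031 characters left out ...]
00.09999999999997), np.float64(149.2)), (np.float64(454.2), np.float64(-318.79999999999995), np.float64(178.79999999999998)), (np.float64(454.0), np.float64(-335.4), np.float64(210.60000000000002))]
305 [(np.float64(433.09999999999997), np.float64(-255.5), np.float64(110.2)), (np.float64(433.59999999999997), np.float64(-277.0), np.float64(138.0)), (np.float64(434.09999999999997), np.float64(-297.20000000000005), np.float64(164.5)), (np.float64(434.5), np.float64(-317.0), np.float64(186.5)), (np.float64(435.0), np.float64(-335.6), np.float64(208.7))]
315 [(np.float64(414.7), np.float64(-293.6), np.float64(184.29999999999998)), (np.float64(415.7), np.float64(-312.7), np.float64(206.9))]
325 []
```

Run:
```python
import cv2
a=cv2.imread('pics/top0.png')[215:335,330:470];b=cv2.imread('pics/scene0.png')[150:300,310:430]
import numpy as np
a=cv2.resize(a,None,fx=3.2,fy=3.2);b=cv2.resize(b,None,fx=2.56,fy=2.56)
h=max(a.shape[0],b.shape[0]);o=np.zeros((h,a.shape[1]+b.shape[1],3),np.uint8);o[:a.shape[0],:a.shape[1]]=a;o[:b.shape[0],a.shape[1]:]=b
cv2.imwrite('pics/door0.png',o);print(o.shape)
```

```text
(384, 755, 3)
```

View pics/door0.png

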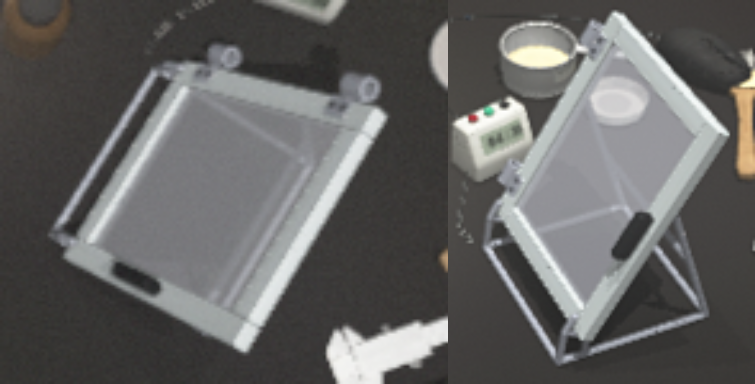

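```bash
cat >> h.py <<'E'
C=np.array([.6427,-.0600,0]); a=np.radians(-11.2)
xc=np.array([np.cos(a),np.sin(a),0]); yc=np.array([-xc[1],xc[0],0])
def ori(tz,ty):
    tz=np.array(tz,float);tz/=np.linalg.norm(tz);ty=np.array(ty,float);ty-=tz*(ty@tz);ty/=np.linalg.norm(ty)
    return np.stack([np.cross(ty,tz),ty,tz],1)
def tilt(psi,al): # fingers pointing at yaw psi, al deg below level
    p,l=np.radians(psi),np.radians(al)
    tz=[np.cos(l)*np.cos(p),np.cos(l)*np.sin(p),-np.sin(l)]
    return tz,[-np.sin(p),np.cos(p),0]
def rows(grip,R,g,n,start=None):
    """rows to put the grasp point at grip(m) with orientation R (either half turn, the nearer)"""
    s=bot.sense(); p0,R0=(np.array(s['eef_pos']),Rn.from_rotvec(s['tcp_rot'])) if start is None else start
    c=[Rn.from_matrix(np.array(R)@np.diag(k)) for k in ([1,1,1],[-1,-1,1])]
    R1=min(c,key=lambda r:(R0.inv()*r).magnitude())
    p1=np.array(grip)+bot.grip_point_offset*R1.as_matrix()[:,2]
    w=(R0.inv()*R1).as_rotvec(); P=p0;Q=R0
    print('dpos',(p1-p0).round(4),'turn deg',np.degrees(np.linalg.norm(w)).round(1),'TCP target',p1.round(4))
    for i in range(n):
        d=Q.inv().apply((p1-p0)/n)*1000
        print([*d.round(1).tolist(),*(w/n).round(4).tolist(),g]); P=P+(p1-p0)/n; Q=Q*Rn.from_rotvec(w/n)
    return p1,R1
E
python3 - <<'E'
from h import *
T=np.load('/tmp/top.npz');p,W=T['p'].astype(int),T['W']
m=np.zeros((480,640),bool);m[225:330,340:455]=1
m&=(W[...,2]>.03)
P=W[m];rng=np.random.default_rng(0);best=0
Fr=W[m&(p.min(-1)>120)]
for _ in range(500):
    q=Fr[rng.choice(len(Fr),3,0)];n=np.cross(q[1]-q[0],q[2]-q[0]);n/=np.linalg.norm(n)+1e-12
    k=abs((Fr-q[0])@n)<.002
    if k.sum()>best:best=k.sum();K=k
Q=Fr[K];c=Q.mean(0);n=np.linalg.svd(Q-c)[2][2];n*=np.sign(n[2])
print(len(Fr),best,'n',n,np.degrees(np.arccos(n[2])))
# outer face plane; rectangle in-plane
xd=-n; zd=np.array([0,0,1.])-n*n[2];zd/=np.linalg.norm(zd);yd=np.cross(zd,xd)
k=abs((Fr-c)@n)<.004;q=np.c_[(Fr[k]-c)@yd,(Fr[k]-c)@zd]*1000
r=cv2.minAreaRect(q.astype(np.float32));print(r)
print(np.percentile(q,[0.3,1,99,99.7],axis=0))
print('c',c,'yd',yd,'zd',zd)
s=bot.sense();print(Rn.from_rotvec(s['tcp_rot']).as_matrix().round(3))
tz,ty=tilt(50,35)
rows([.5061,.0394,.16],ori(tz,ty),100,14)
E
```

```text
4185 2318 n [0.45413876 0.74239869 0.49254663] 60.49189811787314
((5.643707275390625, -21.302886962890625), (189.25706481933594, 210.0504150390625), 0.05985221266746521)
[[ -87.8853413  -122.04829499]
 [ -86.76645402 -116.49557602]
 [  84.22933741   82.54466577]
 [  96.45774583   83.09837025]]
c [ 0.49684798 -0.31997318  0.14120592] yd [ 8.53051339e-01 -5.21826995e-01 -2.77555756e-17] zd [-0.25702413 -0.42016756  0.87028606]
[[ 0.923  0.386 -0.001]
 [ 0.386 -0.923  0.002]
 [-0.    -0.002 -1.   ]]
dpos [ 0.2656  0.6503 -0.0684] turn deg 60.9 TCP target [0.516  0.0512 0.1492]
[35.4, -35.5, 5.0, 0.0162, 0.0672, -0.0315, 100]
[36.1, -34.3, 7.9, 0.0162, 0.0672, -0.0315, 100]
[36.5, -33.0, 10.9, 0.0162, 0.0672, -0.0315, 100]
[36.7, -31.6, 13.9, 0.0162, 0.0672, -0.0315, 100]
[36.6, -30.2, 16.9, 0.0162, 0.0672, -0.0315, 100]
[36.3, -28.8, 19.8, 0.0162, 0.0672, -0.0315, 100]
[35.8, -27.3, 22.7, 0.0162, 0.0672, -0.0315, 100]
[35.0, -25.8, 25.5, 0.0162, 0.0672, -0.0315, 100]
[34.0, -24.3, 28.2, 0.0162, 0.0672, -0.0315, 100]
[32.7, -22.8, 30.8, 0.0162, 0.0672, -0.0315, 100]
[31.3, -21.2, 33.3, 0.0162, 0.0672, -0.0315, 100]
[29.6, -19.7, 35.7, 0.0162, 0.0672, -0.0315, 100]
[27.7, -18.2, 38.0, 0.0162, 0.0672, -0.0315, 100]
[25.7, -16.8, 40.0, 0.0162, 0.0672, -0.0315, 100]
```

servo_tool([
  [0, 0, -60, 0, 0, 0, 100],
  [0, 0, -40, 0, 0, 0, 100],
  [40, -42, 0, 0.018, 0.076, -0.036, 100],
  [40, -41, 4, 0.018, 0.076, -0.036, 100],
  [41, -40, 7, 0.018, 0.076, -0.036, 100],
  [41, -39, 11, 0.018, 0.076, -0.036, 100],
  [41, -37, 14, 0.018, 0.076, -0.036, 100],
  [40, -36, 18, 0.018, 0.076, -0.036, 100],
  [39, -34, 21, 0.018, 0.076, -0.036, 100],
  [38, -32, 24, 0.018, 0.076, -0.036, 100],
  [37, -30, 27, 0.018, 0.076, -0.036, 100],
  [35, -28, 30, 0.018, 0.076, -0.036, 100],
])

```text
clock: 1.6
eef_pos: [0.4229, -0.0611, 0.3236]
tcp_rot: [-2.449, -1.001, -0.986]
ft_force: [0.6, 0.3, -0.4]
grip_width: 0.0932
finger_force: 0.0
```

Run:
```python
from h import *
s=bot.sense();print(s['clock'],s['eef_pos'],s['q'].round(2) if hasattr(s['q'],'round') else s['q']);print(Rn.from_rotvec(s['tcp_rot']).as_matrix().round(3))
tz,ty=tilt(50,35)
rows([.5061,.0394,.16],ori(tz,ty),100,5)
```

```text
1.6 [ 0.42291345 -0.06109504  0.32355479] [ 1.05  0.16 -0.48  2.16 -0.92  0.93  0.39]
[[ 0.517  0.709  0.48 ]
 [ 0.49  -0.705  0.512]
 [ 0.701 -0.03  -0.712]]
dpos [ 0.0931  0.1123 -0.1743] turn deg 11.6 TCP target [0.516  0.0512 0.1492]
[-3.8, -1.6, 45.3, 0.0091, 0.0361, -0.0154, 100]
[-5.4, -1.3, 45.1, 0.0091, 0.0361, -0.0154, 100]
[-7.0, -1.0, 44.9, 0.0091, 0.0361, -0.0154, 100]
[-8.6, -0.7, 44.6, 0.0091, 0.0361, -0.0154, 100]
[-10.2, -0.4, 44.3, 0.0091, 0.0361, -0.0154, 100]
```

servo_tool([
  [-4, -1.6, 45, 0.009, 0.036, -0.015, 100],
  [-5.5, -1.3, 45, 0.009, 0.036, -0.015, 100],
  [-7, -1, 45, 0.009, 0.036, -0.015, 100],
  [-8.5, -0.7, 45, 0.009, 0.036, -0.015, 100],
  [-10, -0.4, 44, 0.009, 0.036, -0.015, 100],
  [0, 0, 0, 0, 0, 0, 100],
])

```text
clock: 2.35
eef_pos: [0.5109, 0.0301, 0.1593]
tcp_rot: [-2.253, -1.049, -1.094]
ft_force: [0.2, 0.2, 0.3]
grip_width: 0.0928
finger_force: 0.0
```

Run:
```python
from h import *
s=bot.sense();print(s['clock'],np.round(s['eef_pos'],4),np.round(s['q'],2));print(Rn.from_rotvec(s['tcp_rot']).as_matrix().round(3))
p,d,W,m=cap('wrist','w1.png')
tz,ty=tilt(50,35)
rows([.5061,.0394,.040],ori(tz,ty),100,6)
# white cap centre from depth
Z=W[...,2];k=(Z>.05)&(Z<.075)&(np.hypot(W[...,0]-.506,W[...,1]-.039)<.04)
print(k.sum(),np.nanmean(W[k],0), [ (np.nanmin(W[k][:,i]).round(4),np.nanmax(W[k][:,i]).round(4)) for i in range(3)] if k.sum() else 0)
```

```text
2.35 [0.5109 0.0301 0.1593] [ 1.12  0.93 -1.2   2.28 -1.36  0.01  0.97]
[[ 0.405  0.779  0.479]
 [ 0.446 -0.626  0.64 ]
 [ 0.798 -0.046 -0.601]]
dpos [ 0.0054  0.0214 -0.132 ] turn deg 3.4 TCP target [0.516  0.0512 0.0292]
[-15.5, -0.7, 16.0, -0.0067, 0.0064, -0.0029, 100]
[-15.6, -0.8, 15.9, -0.0067, 0.0064, -0.0029, 100]
[-15.7, -1.0, 15.8, -0.0067, 0.0064, -0.0029, 100]
[-15.8, -1.1, 15.7, -0.0067, 0.0064, -0.0029, 100]
[-15.9, -1.3, 15.5, -0.0067, 0.0064, -0.0029, 100]
[-16.0, -1.4, 15.4, -0.0067, 0.0064, -0.0029, 100]
1192 [0.50481099 0.04295419 0.06437116] [(np.float64(0.4911), np.float64(0.5184)), (np.float64(0.0301), np.float64(0.057)), (np.float64(0.05), np.float64(0.0674))]
```

View pics/w1.png

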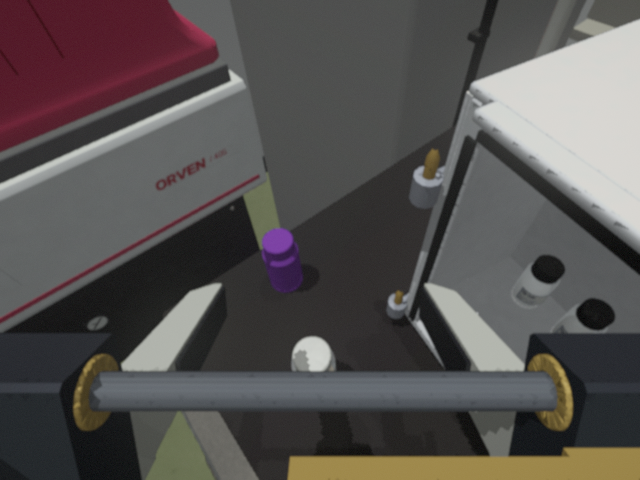

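The wrist picture shows the white cap at (313,355) between the fingers, the purple vial at (283,260), and the hinge pins at (432,165) and (399,300). Joints 5 and 6 are at their limits, so I'll identify the kinematics from the readings and choose a reachable tilt.

Run:
```python
from h import *
import itertools
S=[(np.array([1.149,.615,-.013,1.423,.008,1.103,-.04]),[.25035,-.59908,.2176],[-3.07802101,-.617372504,.00074])]
s=bot.sense();S.append((np.array(s['q']),s['eef_pos'],s['tcp_rot']))
S.append((np.array([1.05,.16,-.48,2.16,-.92,.93,.39]),[.42291,-.0611,.32355],[-2.449,-1.001,-.986]))
rz=lambda t:Rn.from_euler('z',t);ry=lambda t:Rn.from_euler('y',t)
def chain(q,sg):
    f=[rz(sg[0]*q[0]),ry(q[1]),rz(sg[1]*q[2]),ry(q[3]),rz(sg[2]*q[4]),ry(q[5]),rz(sg[3]*q[6])]
    o=[Rn.identity()]
    for x in f:o.append(o[-1]*x)
    return o
for sg in itertools.product([1,-1],repeat=4):
    E=[chain(q,sg)[-1].inv()*Rn.from_rotvec(r) for q,p,r in S]
    d=[(E[0].inv()*e).magnitude() for e in E[1:]]
    if max(d)<.6: print(sg,np.round(d,3),E[0].as_rotvec().round(3))
```

```text
(-1, -1, -1, -1) [0.003 0.008] [0.003 0.002 1.571]
```

```bash
cat >> h.py <<'E'
rz=lambda t:Rn.from_euler('z',t);ry=lambda t:Rn.from_euler('y',t)
def chain(q):
    o=[Rn.identity()]
    for x in (rz(-q[0]),ry(q[1]),rz(-q[2]),ry(q[3]),rz(-q[4]),ry(q[5]),rz(-q[6]+np.pi/2)):o.append(o[-1]*x)
    return o
def basis(q):
    o=chain(q);X,Zv=[1,0,0],[0,0,1]
    return np.stack([np.array([0,0,1.]),o[3].apply(Zv),o[5].apply(Zv),o[7].apply(Zv)],1),o
E
python3 - <<'E'
from h import *
S=[(np.array([1.149,.615,-.013,1.423,.008,1.103,-.04]),[.251,-.6,.219])]
s=bot.sense();S.append((np.array(s['q']),s['eef_pos']))
S.append((np.array([1.05,.16,-.48,2.16,-.92,.93,.39]),[.42291,-.0611,.32355]))
A=np.vstack([basis(q)[0] for q,p in S]);b=np.hstack([p for q,p in S])
x,res,_,_=np.linalg.lstsq(A,b,rcond=None);print(x,(A@x-b).round(4))
E
```

```text
[0.23630519 0.54781165 0.3725659  0.29402894] [ 0.0191  0.01    0.0029 -0.0004 -0.0023  0.0009  0.0036  0.0013 -0.0039]
```

Run:
```python
from h import *
import itertools
S=[(np.array([1.149,.615,-.013,1.423,.008,1.103,-.04]),[.251,-.6,.219])]
s=bot.sense();S.append((np.array(s['q']),s['eef_pos']))
S.append((np.array([1.05,.16,-.48,2.16,-.92,.93,.39]),[.42291,-.0611,.32355]))
b=np.hstack([p for q,p in S])
opts=[(f,e) for f in (2,3,5,6) for e in (0,1)]
out=[]
for k in (1,2):
  for c in itertools.combinations(opts,k):
    A=np.vstack([np.c_[basis(q)[0],np.stack([chain(q)[f].apply(np.eye(3)[e]) for f,e in c],1)] for q,p in S])
    x=np.linalg.lstsq(A,b,rcond=None)[0];out.append((abs(A@x-b).max(),c,x.round(4)))
for o in sorted(out,key=lambda o:o[0])[:8]:print(o)
```

```text
(np.float64(0.00029869491521811176), ((2, 1), (3, 1)), array([ 0.2558,  0.5501,  0.3724,  0.3184, -0.0122, -0.0092]))
(np.float64(0.0019067271051754486), ((2, 1), (5, 0)), array([ 0.2575,  0.5508,  0.3694,  0.3293, -0.0208, -0.0087]))
(np.float64(0.00263669860236046), ((3, 0), (5, 1)), array([ 0.2453,  0.5533,  0.3512,  0.3083,  0.0219, -0.0212]))
(np.float64(0.0026366986023605155), ((3, 0), (6, 1)), array([ 0.2453,  0.5533,  0.3512,  0.3083,  0.0219, -0.0212]))
(np.float64(0.0030326368558259986), ((3, 1), (5, 0)), array([ 0.2523,  0.5486,  0.376 ,  0.3029, -0.0204,  0.0107]))
(np.float64(0.0036893633702841377), ((2, 0), (2, 1)), array([ 0.253 ,  0.5522,  0.3716,  0.3187,  0.0034, -0.019 ]))
(np.float64(0.003847798297151317), ((2, 1), (6, 0)), array([ 0.2529,  0.5526,  0.3713,  0.3201, -0.0192, -0.0032]))
(np.float64(0.003907750395251736), ((3, 1), (6, 1)), array([ 0.2535,  0.5531,  0.3694,  0.3159, -0.0118, -0.0089]))
```

```bash
cat >> h.py <<'E'
from scipy.optimize import least_squares
lo=np.array([-3.12,-.3,-1.34,.26,-1.36,.01,-2.84])+.03;hi=np.array([3.12,2.06,1.32,2.42,4.5,1.98,2.84])-.03
def fk(q):
    o=chain(q);a=lambda i,v:o[i].apply(v)
    return np.array([0,0,.2558])+a(2,[0,-.0122,0])+a(3,[0,-.0092,.5501])+a(5,[0,0,.3724])+a(7,[0,0,.3184]),o[7]
def ik(grip,R,seed):
    """returns error(mm-ish), q; tries both half turns"""
    best=(9,None)
    for k in ([1,1,1],[-1,-1,1]):
        R1=Rn.from_matrix(np.array(R)@np.diag(k));p1=np.array(grip)+.019*R1.as_matrix()[:,2]
        def f(q):
            p,r=fk(q);return np.r_[(p-p1)*1000,(r.inv()*R1).as_rotvec()*300,.02*(q-seed)]
        x=least_squares(f,np.clip(seed,lo,hi),bounds=(lo,hi))
        e=np.abs(x.fun[:6]).max()
        if e<best[0] or best[1] is None: best=(e,x.x)
    return best
E
python3 - <<'E'
from h import *
q0=np.array(bot.sense()['q']); seeds=[np.array([1.05,.1,-.48,2.1,-.6,.6,.39]),np.array([0,.1,0,2.1,0,.3,0.]),np.array([.3,.1,.5,2.1,.6,.6,0])]
shelf=C-.036*xc-.005*yc+[0,0,.062]
for al in (35,40,45):
    e=min((ik(shelf,ori(*tilt(-11.2,al)),s) for s in seeds),key=lambda t:t[0]);print('shelf',al,e[0].round(1),e[1].round(2))
    for ps in (-90,-60,-30,-11,10,30,50,70):
        e=min((ik([.505,.042,.042],ori(*tilt(ps,al)),s) for s in seeds),key=lambda t:t[0]);print('pick',al,ps,e[0].round(1),e[1].round(2))
E
```

```text
shelf 35 1.9 [ 0.71  1.38 -1.31  2.39  2.53  1.62 -0.42]
pick 35 -90 0.0 [-0.92  1.08  0.62  1.84  0.39  0.85 -0.79]
pick 35 -60 0.0 [-0.79  0.95  0.23  2.17  1.38  0.78 -1.48]
pick 35 -30 15.4 [ 0.07  1.28 -1.09  2.39  1.96  1.95 -1.29]
pick 35 -11 48.9 [ 0.28  1.39 -1.31  2.39  2.2   1.95 -0.76]
pick 35 10 68.3 [ 0.73  1.32 -1.31  2.39  2.45  1.18 -0.19]
pick 35 30 33.2 [ 1.    1.43 -1.31  2.39  2.58  0.75  0.24]
pick 35 50 0.0 [ 1.07  1.41 -1.26  2.36  2.52  0.46  0.54]
pick 35 70 0.0 [ 0.74  1.01 -0.56  2.15 -1.33  0.51 -1.77]
shelf 40 0.0 [ 0.41  0.93 -0.66  2.36  2.6   1.11 -1.01]
pick 40 -90 0.0 [-0.82  0.99  0.47  1.86  0.5   0.85 -0.89]
pick 40 -60 0.0 [-1.24  1.29  1.14  2.19 -1.02  0.23 -2.22]
pick 40 -30 11.6 [ 0.17  1.31 -1.23  2.39  1.94  1.95 -1.17]
pick 40 -11 41.5 [ 0.33  1.31 -1.31  2.39  2.12  1.77 -0.73]
pick 40 10 54.9 [ 0.69  1.26 -1.31  2.39  2.33  1.17 -0.21]
pick 40 30 28.2 [ 0.94  1.35 -1.31  2.39  2.45  0.78  0.22]
pick 40 50 0.0 [ 1.03  1.36 -1.28  2.35  2.34  0.51  0.63]
pick 40 70 0.0 [ 0.91  1.1  -0.91  2.15 -0.59  0.16  0.61]
shelf 45 0.0 [ 0.44  0.89 -0.69  2.32  2.5   0.96 -0.92]
pick 45 -90 0.0 [-0.78  0.95  0.45  1.88  0.48  0.79 -0.85]
pick 45 -60 0.0 [-1.19  1.2   1.09  2.19 -1.01  0.22 -2.17]
pick 45 -30 7.0 [ 0.24  1.31 -1.31  2.39  1.92  1.9  -1.09]
pick 45 -11 32.3 [ 0.38  1.25 -1.31  2.39  2.06  1.64 -0.7 ]
pick 45 10 41.7 [ 0.67  1.22 -1.31  2.39  2.24  1.16 -0.21]
pick 45 30 21.4 [ 0.89  1.28 -1.31  2.39  2.34  0.81  0.21]
pick 45 50 0.0 [ 0.95  1.21 -1.17  2.34  2.39  0.42  0.47]
pick 45 70 0.0 [ 0.89  1.08 -0.96  2.15  0.14  0.14 -0.17]
```

```bash
cat >> h.py <<'E'
def track(wps,q,n=8,half=None,verbose=1):
    """wps: list of (grip,psi,al). sequential ik from q; the half turn is chosen nearest at first"""
    p,r=fk(q);g0=p-.019*r.as_matrix()[:,2]
    for grip,ps,al in wps:
        R=ori(*tilt(ps,al));c=[Rn.from_matrix(R@np.diag(k)) for k in ([1,1,1],[-1,-1,1])]
        r0=fk(q)[1];R1=min(c,key=lambda x:(r0.inv()*x).magnitude());w=(r0.inv()*R1).as_rotvec();g0=fk(q)[0]-.019*r0.as_matrix()[:,2]
        dq=0
        for i in range(1,n+1):
            Ri=r0*Rn.from_rotvec(w*i/n);pi=g0+(np.array(grip)-g0)*i/n+.019*Ri.as_matrix()[:,2];qs=q
            f=lambda q:np.r_[(fk(q)[0]-pi)*1000,(fk(q)[1].inv()*Ri).as_rotvec()*300,1*(q-qs)]
            x=least_squares(f,np.clip(q,lo,hi),bounds=(lo,hi));dq=max(dq,abs(x.x-q).max());q=x.x;e=abs(x.fun[:6]).max()
            if e>3: print('   err',i,e.round(1))
        if verbose:print(np.round(grip,3),ps,al,'turn',np.degrees(np.linalg.norm(w)).round(),'err',e.round(1),'q',q.round(2),'dq',dq.round(2))
    return q
E
python3 - <<'E'
from h import *
q=np.array(bot.sense()['q']); V=np.array([.505,.042,0])
Pc=lambda x,y,z:C+x*xc+y*yc+[0,0,z]
for al in (45,42):
  for pk in (-60,-45):
    print('---',al,pk)
    track([([.45,-.02,.3],40,80),([.47,.0,.3],0,80),([.49,.02,.25],-60,70),(V+[0,0,.12],pk,al),(V+[0,0,.045],pk,al),(V+[0,0,.1],pk,al),(Pc(-.12,-.01,.072),-35,al),(Pc(-.08,-.01,.072),-22,al),(Pc(-.04,-.01,.072),-11.2,al),(Pc(-.04,-.01,.066),-11.2,al)],q)
E
```

```text
--- 45 -60
[ 0.45 -0.02  0.3 ] 40 80 turn 44.0 err 0.0 q [ 0.27  0.19 -0.23  1.96 -0.1   0.87 -0.77] dq 0.24
[0.47 0.   0.3 ] 0 80 turn 40.0 err 0.0 q [ 0.04  0.19 -0.11  1.95  0.04  0.83 -1.66] dq 0.11
[0.49 0.02 0.25] -60 70 turn 61.0 err 0.0 q [-0.84  0.39  0.76  1.99  0.08  0.72 -2.81] dq 0.38
[0.505 0.042 0.12 ] -60 45 turn 25.0 err 0.0 q [-1.2   0.99  1.1   2.17 -0.24  0.26 -2.81] dq 0.09
[0.505 0.042 0.045] -60 45 turn 0.0 err 0.0 q [-1.14  1.11  0.97  2.19 -0.36  0.14 -2.81] dq 0.02
[0.505 0.042 0.1  ] -60 45 turn 0.0 err 0.0 q [-1.18  1.03  1.07  2.18 -0.31  0.23 -2.77] dq 0.01
   err 3 9.7
   err 4 20.8
   err 5 31.2
   err 6 40.4
   err 7 48.0
   err 8 53.7
[ 0.523 -0.047  0.072] -35 45 turn 25.0 err 53.7 q [-0.89  0.88  0.92  2.21 -1.33  0.04 -1.22] dq 0.64
   err 1 8.8
   err 2 17.0
   err 3 24.6
   err 4 31.3
   err 5 40.3
   err 6 50.3
   err 7 60.9
   err 8 72.1
[ 0.562 -0.054  0.072] -22 45 turn 23.0 err 72.1 q [-0.62  0.73  0.7   2.12 -1.33  0.04 -0.85] dq 0.07
   err 1 10.1
   err 2 20.5
   err 3 31.3
   err 4 42.3
   err 5 53.5
   err 6 65.0
   err 7 76.5
   err 8
[... 4409 characters left out ...]
-0.95  0.93  0.97  2.21 -1.33  0.04 -1.28] dq 0.05
   err 1 10.2
   err 2 19.9
   err 3 28.9
   err 4 37.1
   err 5 44.2
   err 6 53.2
   err 7 65.0
   err 8 77.8
[ 0.562 -0.054  0.072] -22 42 turn 24.0 err 77.8 q [-0.69  0.76  0.76  2.12 -1.33  0.04 -0.9 ] dq 0.07
   err 1 11.1
   err 2 22.6
   err 3 34.5
   err 4 46.9
   err 5 59.7
   err 6 72.8
   err 7 86.1
   err 8 99.3
[ 0.602 -0.062  0.072] -11.2 42 turn 25.0 err 99.3 q [-0.26  0.65  0.36  2.03 -1.33  0.04 -0.5 ] dq 0.11
   err 1 12.7
   err 2 25.3
   err 3 37.9
   err 4 50.6
   err 5 63.2
   err 6 75.8
   err 7 88.5
   err 8 101.1
[ 0.602 -0.062  0.066] -11.2 42 turn 19.0 err 101.1 q [-0.26  0.66  0.36  2.03 -1.33  0.04 -0.5 ] dq 0.0
```

```bash
python3 - <<'E' 2>&1 | grep -v "   err"
from h import *
q=np.array(bot.sense()['q']); V=np.array([.505,.042,0])
Pc=lambda x,y,z:C+x*xc+y*yc+[0,0,z]
for al in (50,55,60):
  for pk,md,en in ((40,20,-5),(0,-5,-11),(-35,-25,-11)):
    print('---',al,pk)
    track([([.45,-.02,.3],max(pk,20),75),([.48,.0,.25],pk,65),(V+[0,0,.12],pk,al),(V+[0,0,.045],pk,al),(V+[0,0,.1],pk,al),(Pc(-.10,-.01,.072),md,al),(Pc(-.05,-.01,.072),en,al),(Pc(-.05,-.01,.064),en,al)],q,n=5)
E
```

```text
--- 50 40
[ 0.45 -0.02  0.3 ] 40 75 turn 39.0 err 0.0 q [ 0.39  0.17 -0.31  2.   -0.18  0.8  -0.67] dq 0.36
[0.48 0.   0.25] 40 65 turn 10.0 err 0.0 q [ 0.5   0.27 -0.43  2.12 -0.42  0.5  -0.43] dq 0.06
[0.505 0.042 0.12 ] 40 50 turn 15.0 err 25.1 q [ 0.75  0.68 -0.82  2.24 -1.33  0.04  0.62] dq 0.8
[0.505 0.042 0.045] 40 50 turn 6.0 err 46.5 q [ 0.71  0.84 -0.75  2.19 -1.33  0.04  0.73] dq 0.04
[0.505 0.042 0.1  ] 40 50 turn 10.0 err 30.8 q [ 0.73  0.72 -0.8   2.23 -1.33  0.04  0.65] dq 0.03
[ 0.543 -0.05   0.072] 20 50 turn 25.0 err 43.7 q [ 0.72  0.71 -0.62  2.14 -1.33  0.04  0.44] dq 0.05
[ 0.592 -0.06   0.072] -5 50 turn 31.0 err 72.3 q [ 0.02  0.62  0.07  2.06 -1.33  0.04 -0.27] dq 0.22
[ 0.592 -0.06   0.064] -5 50 turn 14.0 err 74.9 q [ 0.02  0.63  0.07  2.05 -1.33  0.04 -0.27] dq 0.0
--- 50 0
[ 0.45 -0.02  0.3 ] 20 75 turn 48.0 err 0.0 q [ 0.25  0.14 -0.21  2.04 -0.11  0.73 -1.11] dq 0.49
[0.48 0.   0.25] 0 65 turn 22.0 err 0.0 q [-0.04  0.19 -0.03  2.22  0.11  0.31 -1.73] dq 0.16
[0.505 0.042 0.12 ] 0 50 turn 15.0 err 70.7 q [-0.32  0.42  0.17  2.25  1.07  0.04 -2.81] dq 1.0
[... 5432 characters left out ...]
49
[0.48 0.   0.25] -35 65 turn 56.0 err 0.0 q [-0.49  0.24  0.31  2.16  0.52  0.51 -2.81] dq 0.39
[0.505 0.042 0.12 ] -35 60 turn 5.0 err 2.4 q [-0.85  0.63  0.71  2.27  0.32  0.04 -2.81] dq 0.19
[0.505 0.042 0.045] -35 60 turn 1.0 err 22.5 q [-0.79  0.78  0.62  2.22  0.25  0.04 -2.81] dq 0.03
[0.505 0.042 0.1  ] -35 60 turn 5.0 err 7.8 q [-0.83  0.67  0.68  2.26  0.3   0.04 -2.81] dq 0.02
[ 0.543 -0.05   0.072] -25 60 turn 11.0 err 31.7 q [-0.34  0.64  0.37  2.16  0.72  0.04 -2.81] dq 0.11
[ 0.592 -0.06   0.072] -11 60 turn 17.0 err 31.4 q [-0.02  0.64  0.07  2.07  1.08  0.04 -2.81] dq 0.08
[ 0.592 -0.06   0.064] -11 60 turn 6.0 err 33.9 q [-0.02  0.66  0.07  2.06  1.08  0.04 -2.81] dq 0.0
```

```bash
python3 - <<'E' 2>&1
from h import *
V=np.array([.505,.042,0])
Pc=lambda x,y,z:C+x*xc+y*yc+[0,0,z]
for al in (40,45):
  for pk,m1,m2 in ((-60,-45,-25),(50,30,0)):
    print('---',al,pk)
    q=ik(Pc(-.036,-.008,.066),ori(*tilt(-11.2,al)),np.array([.43,.9,-.68,2.34,2.55,1.,-.95]));print(q[0])
    track([(Pc(-.036,-.008,.072),-11.2,al),(Pc(-.07,-.012,.075),m2,al),(Pc(-.11,-.02 if pk<0 else -.03,.09),m1,al),(V+[0,0,.13],pk,al),(V+[0,0,.044],pk,al)],q[1],n=5)
E
```

```text
--- 40 -60
4.2053082058290936e-07
[ 0.606 -0.061  0.072] -11.2 40 turn 0.0 err 0.0 q [ 0.43  0.91 -0.68  2.37  2.59  1.09 -0.99] dq 0.0
[ 0.572 -0.058  0.075] -25 40 turn 14.0 err 1.8 q [ 0.57  1.27 -1.31  2.39  2.21  1.74 -0.72] dq 0.36
[ 0.531 -0.058  0.09 ] -45 40 turn 20.0 err 0.0 q [ 0.41  1.22 -1.31  2.35  1.87  1.93 -1.11] dq 0.08
[0.505 0.042 0.13 ] -60 40 turn 15.0 err 0.0 q [ 0.12  1.11 -1.28  2.14  1.48  1.95 -1.37] dq 0.09
[0.505 0.042 0.044] -60 40 turn 0.0 err 0.0 q [ 0.08  1.26 -1.17  2.15  1.6   1.94 -1.47] dq 0.03
--- 40 50
4.2053082058290936e-07
[ 0.606 -0.061  0.072] -11.2 40 turn 0.0 err 0.0 q [ 0.43  0.91 -0.68  2.37  2.59  1.09 -0.99] dq 0.0
   err 3 6.5
   err 4 10.3
   err 5 13.6
[ 0.572 -0.058  0.075] 0 40 turn 11.0 err 13.6 q [ 0.85  1.24 -1.31  2.39  2.43  1.23 -0.27] dq 0.62
   err 1 3.4
   err 2 4.1
[ 0.529 -0.068  0.09 ] 30 40 turn 30.0 err 0.0 q [ 1.17  1.18 -1.26  2.37  2.51  0.52  0.21] dq 0.17
[0.505 0.042 0.13 ] 50 40 turn 20.0 err 0.0 q [ 1.02  1.02 -1.22  2.34  2.46  0.24  0.3 ] dq 0.06
[0.505 0.042 0.044] 50 40 turn 0.0 err 0.0 q [ 0.99  1.26 -1.
[... 401 characters left out ...]
 turn 15.0 err 0.0 q [-0.07  0.78 -0.76  2.13  1.37  1.34 -1.24] dq 0.11
[0.505 0.042 0.044] -60 45 turn 0.0 err 0.0 q [-0.12  0.95 -0.69  2.16  1.5   1.34 -1.43] dq 0.04
--- 45 50
2.958505625379193e-07
[ 0.606 -0.061  0.072] -11.2 45 turn 0.0 err 0.0 q [ 0.44  0.86 -0.67  2.32  2.49  0.92 -0.93] dq 0.0
[ 0.572 -0.058  0.075] 0 45 turn 11.0 err 1.8 q [ 0.84  1.2  -1.31  2.39  2.34  1.2  -0.27] dq 0.58
[ 0.529 -0.068  0.09 ] 30 45 turn 30.0 err 0.0 q [ 1.12  1.09 -1.22  2.34  2.37  0.48  0.26] dq 0.17
[0.505 0.042 0.13 ] 50 45 turn 20.0 err 0.0 q [ 0.96  0.92 -1.15  2.32  2.31  0.18  0.38] dq 0.06
[0.505 0.042 0.044] 50 45 turn 0.0 err 0.0 q [ 0.94  1.18 -1.14  2.34  2.45  0.4   0.4 ] dq 0.06
```

```bash
cat >> h.py <<'E'
def jrows(qs,ns,g,r=1):
    """rows following the joint-space polyline; start from the measured pose"""
    s=bot.sense();q=np.array(s['q']);P,Q=np.array(s['eef_pos']),Rn.from_rotvec(s['tcp_rot']);off=P-fk(q)[0];out=[]
    for qt,n in zip(qs,ns):
        q0=q
        for i in range(1,n+1):
            q=q0+(np.array(qt)-q0)*i/n;p,R=fk(q);p=p+off*(0 if qt is qs[-1] and i==n else 1)
            out.append([*(Q.inv().apply(p-P)*1000).round(r).tolist(),*(Q.inv()*R).as_rotvec().round(3).tolist(),g]);P,Q=p,R
            print(out[-1],p.round(3))
E
python3 - <<'E'
from h import *
V=np.array([.505,.042,0])
e,qg=ik(V+[0,0,.13],ori(*tilt(-50,45)),np.array([-.07,.78,-.76,2.13,1.37,1.34,-1.24]));print(e,qg.round(2))
mid=np.array([.3,.25,-.5,2.0,0.2,1.0,-.5]);print(fk(mid)[0],fk(mid)[1].as_matrix()[:,2])
jrows([mid,qg],[12,12],100)
E
```

```text
3.368266165981737e-07 [-0.04  0.76 -0.78  2.23  1.5   1.3  -1.22]
[0.39597692 0.0009906  0.24677053] [-0.05826365 -0.06122272 -0.99642216]
[20.0, -10.9, 11.2, 0.04, 0.003, -0.051, 100] [0.516 0.053 0.171]
[16.6, -14.8, 9.7, 0.052, -0.01, -0.052, 100] [0.514 0.076 0.178]
[12.5, -17.4, 7.8, 0.061, -0.025, -0.051, 100] [0.506 0.097 0.184]
[8.0, -18.8, 5.5, 0.066, -0.043, -0.048, 100] [0.493 0.113 0.187]
[3.2, -19.0, 2.6, 0.066, -0.062, -0.043, 100] [0.477 0.124 0.188]
[-1.7, -18.1, -0.8, 0.062, -0.082, -0.037, 100] [0.459 0.128 0.188]
[-6.7, -16.3, -4.7, 0.052, -0.1, -0.029, 100] [0.442 0.124 0.188]
[-11.7, -13.8, -9.1, 0.038, -0.117, -0.019, 100] [0.426 0.112 0.189]
[-16.6, -10.6, -13.8, 0.021, -0.131, -0.008, 100] [0.412 0.092 0.194]
[-21.6, -7.1, -18.7, -0.0, -0.141, 0.006, 100] [0.403 0.066 0.205]
[-26.7, -3.2, -23.4, -0.023, -0.147, 0.022, 100] [0.398 0.035 0.222]
[-32.0, 1.1, -27.6, -0.045, -0.148, 0.039, 100] [0.396 0.001 0.246]
[-11.2, -4.8, 18.3, 0.027, -0.091, -0.057, 100] [ 0.388 -0.01   0.229]
[-9.2, -1.2, 16.5, 0.015, -0.09, -0.06, 100] [ 0.384 -0.021  0.214]
[-7.1, 2.4, 14.6, 0.003, -0.088, -0.061, 100] [ 0.384 -0.032  0.202]
[-4.9, 6.0, 12.5, -0.01, -0.085, -0.062, 100] [ 0.388 -0.041  0.191]
[-2.7, 9.4, 10.5, -0.023, -0.081, -0.062, 100] [ 0.397 -0.047  0.181]
[-0.4, 12.8, 8.4, -0.035, -0.076, -0.062, 100] [ 0.409 -0.05   0.172]
[2.0, 16.0, 6.4, -0.047, -0.07, -0.06, 100] [ 0.424 -0.049  0.163]
[4.5, 19.1, 4.5, -0.059, -0.062, -0.058, 100] [ 0.441 -0.043  0.154]
[7.1, 22.0, 2.6, -0.069, -0.054, -0.055, 100] [ 0.46  -0.032  0.145]
[9.8, 24.7, 0.8, -0.079, -0.045, -0.05, 100] [ 0.479 -0.016  0.136]
[12.5, 27.1, -0.8, -0.088, -0.036, -0.046, 100] [0.497 0.005 0.126]
[14.9, 29.4, -2.4, -0.096, -0.025, -0.04, 100] [0.514 0.032 0.117]
```

servo_tool([
  [20, -11, 11, 0.04, 0.003, -0.051, 100],
  [16.5, -15, 9.5, 0.052, -0.01, -0.052, 100],
  [12.5, -17.5, 8, 0.061, -0.025, -0.051, 100],
  [8, -19, 5.5, 0.066, -0.043, -0.048, 100],
  [3, -19, 2.5, 0.066, -0.062, -0.043, 100],
  [-2, -18, -1, 0.062, -0.082, -0.037, 100],
  [-7, -16, -5, 0.052, -0.1, -0.029, 100],
  [-12, -14, -9, 0.038, -0.117, -0.019, 100],
  [-17, -11, -14, 0.021, -0.131, -0.008, 100],
  [-22, -7, -19, 0, -0.141, 0.006, 100],
  [-27, -3, -23, -0.023, -0.147, 0.022, 100],
  [-32, 1, -28, -0.045, -0.148, 0.039, 100],
])

```text
clock: 3.9
eef_pos: [0.3933, -0.0022, 0.2527]
tcp_rot: [2.404, 1.976, -0.124]
ft_force: [0.1, 0.4, -0.0]
grip_width: 0.0929
finger_force: 0.0
```

Run:
```python
from h import *
V=np.array([.505,.042,0])
s=bot.sense();print(s['clock'],s['eef_pos'],np.round(s['q'],2),fk(np.array(s['q']))[0])
e,qg=ik(V+[0,0,.13],ori(*tilt(-50,45)),np.array([-.07,.78,-.76,2.13,1.37,1.34,-1.24]))
jrows([qg],[12],100)
```

```text
3.9 [ 0.39333151 -0.00218242  0.25267197] [ 0.03  0.21 -0.17  2.01  0.12  0.98 -0.39] [ 0.39336085 -0.00171119  0.25284179]
[-11.4, -7.6, 19.8, 0.04, -0.102, -0.058, 100] [ 0.383 -0.013  0.234]
[-9.5, -3.3, 17.4, 0.026, -0.101, -0.061, 100] [ 0.377 -0.025  0.219]
[-7.6, 1.1, 15.1, 0.011, -0.097, -0.063, 100] [ 0.375 -0.036  0.206]
[-5.5, 5.3, 12.7, -0.004, -0.093, -0.064, 100] [ 0.379 -0.046  0.196]
[-3.2, 9.5, 10.4, -0.019, -0.087, -0.064, 100] [ 0.387 -0.053  0.186]
[-0.8, 13.6, 8.1, -0.034, -0.08, -0.062, 100] [ 0.4   -0.057  0.177]
[1.8, 17.4, 5.9, -0.049, -0.071, -0.06, 100] [ 0.416 -0.056  0.168]
[4.5, 21.0, 3.9, -0.063, -0.061, -0.056, 100] [ 0.434 -0.05   0.159]
[7.3, 24.3, 2.0, -0.076, -0.05, -0.05, 100] [ 0.455 -0.038  0.149]
[10.2, 27.2, 0.2, -0.088, -0.038, -0.044, 100] [ 0.475 -0.021  0.138]
[13.1, 29.8, -1.5, -0.098, -0.026, -0.036, 100] [0.495 0.002 0.127]
[16.2, 32.2, -3.3, -0.107, -0.013, -0.026, 100] [0.514 0.032 0.117]
```

servo_tool([
  [-11.5, -7.5, 20, 0.04, -0.102, -0.058, 100],
  [-9.5, -3.5, 17.5, 0.026, -0.101, -0.061, 100],
  [-7.5, 1, 15, 0.011, -0.097, -0.063, 100],
  [-5.5, 5.5, 12.5, -0.004, -0.093, -0.064, 100],
  [-3, 9.5, 10.5, -0.019, -0.087, -0.064, 100],
  [-1, 13.5, 8, -0.034, -0.08, -0.062, 100],
  [2, 17.5, 6, -0.049, -0.071, -0.06, 100],
  [4.5, 21, 4, -0.063, -0.061, -0.056, 100],
  [7.5, 24.5, 2, -0.076, -0.05, -0.05, 100],
  [10, 27, 0, -0.088, -0.038, -0.044, 100],
  [13, 30, -1.5, -0.098, -0.026, -0.036, 100],
  [16, 32, -3.5, -0.107, -0.013, -0.026, 100],
])

```text
clock: 5.4
eef_pos: [0.5146, 0.0356, 0.1154]
tcp_rot: [1.015, 2.18, -0.404]
ft_force: [0.2, -0.7, 0.8]
grip_width: 0.0931
finger_force: 0.0
```

Run:
```python
from h import *
V=np.array([.505,.042,0])
s=bot.sense();q=np.array(s['q']);print(s['clock'],s['eef_pos'],np.round(s['q'],2));print(Rn.from_rotvec(s['tcp_rot']).as_matrix().round(3))
p,d,W,m=cap('wrist','w2.png')
Z=W[...,2];k=(Z>.055)&(Z<.072)&(np.hypot(W[...,0]-.506,W[...,1]-.039)<.04)
k2=(Z>.062)&k
print(k.sum(),np.nanmean(W[k2],0),[(np.nanmin(W[k2][:,i]).round(4),np.nanmax(W[k2][:,i]).round(4)) for i in range(3)] if k.sum() else 0)
track([(V+[0,0,.044],-50,45)],q,n=6)
rows(V+[0,0,.044],ori(*tilt(-50,45)),100,6)
```

```text
5.4 [0.51463576 0.03560334 0.11542795] [-0.52  0.63 -0.05  2.25  1.45  0.8  -1.2 ]
[[-0.457  0.763  0.457]
 [ 0.549  0.646 -0.531]
 [-0.7    0.008 -0.714]]
1999 [0.50310464 0.04631746 0.0652296 ] [(np.float64(0.4911), np.float64(0.5177)), (np.float64(0.0312), np.float64(0.0581)), (np.float64(0.062), np.float64(0.0672))]
[0.505 0.042 0.044] -50 45 turn 1.0 err 0.0 q [-0.52  0.83 -0.05  2.27  1.67  0.82 -1.5 ] dq 0.05
dpos [-0.0009 -0.0076 -0.0827] turn deg 1.2 TCP target [0.5135 0.0318 0.0307]
[9.0, -1.1, 10.5, 0.0024, -0.0024, 0.0004, 100]
[9.0, -1.0, 10.5, 0.0024, -0.0024, 0.0004, 100]
[9.0, -1.0, 10.5, 0.0024, -0.0024, 0.0004, 100]
[9.1, -1.0, 10.4, 0.0024, -0.0024, 0.0004, 100]
[9.1, -1.0, 10.4, 0.0024, -0.0024, 0.0004, 100]
[9.1, -1.0, 10.4, 0.0024, -0.0024, 0.0004, 100]
```

View pics/w2.png

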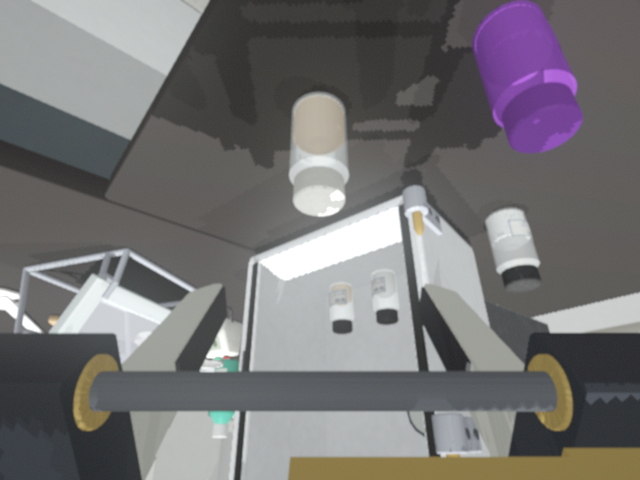

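The wrist picture, upside down, shows the white-capped vial at (320,155) between the fingers, the purple one at (525,80), and the open cabinet with its hinge knuckles at (415,205) and (450,435). I'll check how low the camera sits before descending.

Run:
```python
from h import *
s=bot.sense();m=bot.camera_model('wrist');c=-np.array(m['R']).T@m['t'];R=Rn.from_rotvec(s['tcp_rot'])
print('cam world',c,'tool frame',R.inv().apply(c-s['eef_pos']))
V=np.array([.5045,.044,0])
rows(V+[0,0,.046],ori(*tilt(-50,45)),100,6)
```

```text
cam world [0.39947747 0.17168016 0.17527824] tool frame [ 0.0825585  -0.00043508 -0.16645366]
dpos [-0.0014 -0.0056 -0.0807] turn deg 1.2 TCP target [0.513  0.0338 0.0327]
[9.0, -0.9, 10.0, 0.0024, -0.0024, 0.0004, 100]
[9.0, -0.9, 10.0, 0.0024, -0.0024, 0.0004, 100]
[9.0, -0.9, 10.0, 0.0024, -0.0024, 0.0004, 100]
[9.0, -0.8, 10.0, 0.0024, -0.0024, 0.0004, 100]
[9.1, -0.8, 10.0, 0.0024, -0.0024, 0.0004, 100]
[9.1, -0.8, 9.9, 0.0024, -0.0024, 0.0004, 100]
```

servo_tool([
  [9, -0.9, 10, 0.002, -0.002, 0, 100],
  [9, -0.9, 10, 0.002, -0.002, 0, 100],
  [9, -0.9, 10, 0.002, -0.002, 0, 100],
  [9, -0.8, 10, 0.002, -0.002, 0, 100],
  [9, -0.8, 10, 0.002, -0.002, 0, 100],
  [9, -0.8, 10, 0.002, -0.002, 0, 100],
  [0, 0, 0, 0, 0, 0, 100],
  [0, 0, 0, 0, 0, 0, 20],
  [0, 0, 0, 0, 0, 0, 20],
  [0, 0, 0, 0, 0, 0, 20],
  [0, 0, 0, 0, 0, 0, 20],
  [0, 0, 0, 0, 0, 0, 20],
])

```text
clock: 6.95
eef_pos: [0.511, 0.0275, 0.0298]
tcp_rot: [1.015, 2.175, -0.438]
ft_force: [-0.0, 0.9, -0.3]
grip_width: 0.0476
finger_force: 0.0
```

Run:
```python
from h import *
s=bot.sense();q=np.array(s['q']);p,R=fk(q);print(np.round(q,2),Rn.from_rotvec(s['tcp_rot']).as_matrix().round(3)[:,2])
g=np.array(s['eef_pos'])-.019*Rn.from_rotvec(s['tcp_rot']).as_matrix()[:,2];print('grip',g)
Pc=lambda x,y,z:C+x*xc+y*yc+[0,0,z]
z=g[2]+.026
track([(g+[0,0,.06],-50,45),(Pc(-.13,-.01,z+.02),-38,45),(Pc(-.08,-.01,z),-25,45),(Pc(-.038,-.008,z),-11.2,45),(Pc(-.038,-.008,z-.006),-11.2,45)],q,n=5)
```

```text
[-0.52  0.83 -0.05  2.27  1.65  0.81 -1.49] [ 0.444 -0.551 -0.707]
grip [0.50256402 0.0379873  0.04320722]
[0.503 0.038 0.103] -50 45 turn 1.0 err 0.0 q [-0.52  0.69 -0.04  2.27  1.53  0.8  -1.31] dq 0.04
   err 5 4.5
[ 0.513 -0.045  0.089] -38 45 turn 12.0 err 4.5 q [ 0.44  1.14 -1.31  2.39  1.86  1.76 -1.03] dq 0.91
[ 0.562 -0.054  0.069] -25 45 turn 14.0 err 0.0 q [ 0.58  1.2  -1.28  2.38  2.13  1.61 -0.74] dq 0.06
[ 0.604 -0.06   0.069] -11.2 45 turn 14.0 err 0.0 q [ 0.72  1.2  -1.27  2.31  2.28  1.34 -0.43] dq 0.06
[ 0.604 -0.06   0.063] -11.2 45 turn 0.0 err 0.0 q [ 0.72  1.21 -1.26  2.31  2.3   1.34 -0.43] dq 0.0
```

servo_tool([
  [2.5, 2.5, -2.5, 0, 0, 0, 50],
  [2.5, 2.5, -2.5, 0, 0, 0, 45],
  [0, 0, 0, 0, 0, 0, 15],
  [0, 0, 0, 0, 0, 0, 15],
  [0, 0, 0, 0, 0, 0, 15],
  [0, 0, 0, 0, 0, 0, 15],
  [0, 0, 0, 0, 0, 0, 15],
  [0, 0, 0, 0, 0, 0, 15],
])

```text
clock: 7.95
eef_pos: [0.5103, 0.0361, 0.0298]
tcp_rot: [1.015, 2.175, -0.438]
ft_force: [0.1, 0.0, -1.1]
grip_width: 0.0316
finger_force: 29.9
```

Run:
```python
from h import *
s=bot.sense();q=np.array(s['q']);p,R=fk(q);print(np.round(q,2),s['finger_force'],s['grip_width'])
g=np.array(s['eef_pos'])-.019*Rn.from_rotvec(s['tcp_rot']).as_matrix()[:,2];print('grip',g)
Pc=lambda x,y,z:C+x*xc+y*yc+[0,0,z]
z=g[2]+.028
track([(g+[0,0,.045],-50,45),(Pc(-.10,-.005,z+.005),-38,45),(Pc(-.065,-.008,z),-25,45),(Pc(-.042,-.008,z),-11.2,45),(Pc(-.042,-.008,z-.006),-11.2,45)],q,n=5)
R0=Rn.from_rotvec(s['tcp_rot']);st=(np.array(s['eef_pos']),R0)
st=rows(g+[0,0,.045],R0.as_matrix(),15,3,st)
st=rows(Pc(-.10,-.005,z+.005),ori(*tilt(-38,45)),15,6,st)
```

```text
[-0.54  0.83 -0.05  2.26  1.63  0.82 -1.48] 29.944351671729237 0.03162963456730138
grip [0.50192107 0.04658469 0.0432148 ]
[0.502 0.047 0.088] -50 45 turn 1.0 err 0.0 q [-0.54  0.72 -0.05  2.26  1.55  0.81 -1.35] dq 0.03
[ 0.544 -0.045  0.076] -38 45 turn 12.0 err 0.0 q [-0.24  0.75 -0.06  2.36  2.15  0.8  -1.5 ] dq 0.12
[ 0.577 -0.055  0.071] -25 45 turn 13.0 err 0.0 q [-0.08  0.76 -0.1   2.36  2.49  0.8  -1.47] dq 0.07
[ 0.6   -0.06   0.071] -11.2 45 turn 14.0 err 0.0 q [ 0.1   0.76 -0.15  2.34  2.82  0.77 -1.41] dq 0.07
[ 0.6   -0.06   0.065] -11.2 45 turn 0.0 err 0.0 q [ 0.1   0.78 -0.15  2.34  2.82  0.79 -1.41] dq 0.0
dpos [-0.0001  0.0001  0.0451] turn deg 0.0 TCP target [0.5103 0.0362 0.0749]
[-10.6, -0.2, -10.7, 0.0, 0.0, 0.0, 15]
[-10.6, -0.2, -10.7, 0.0, 0.0, 0.0, 15]
[-10.6, -0.2, -10.7, 0.0, 0.0, 0.0, 15]
dpos [ 0.0438 -0.0899 -0.012 ] turn deg 12.4 TCP target [ 0.5541 -0.0537  0.0629]
[-10.0, -3.9, 12.9, -0.027, -0.0003, -0.0238, 15]
[-9.9, -4.5, 12.8, -0.027, -0.0003, -0.0238, 15]
[-9.8, -5.1, 12.7, -0.027, -0.0003, -0.0238, 15]
[-9.7, -5.6, 12.5, -0.027, -0.0003, -0.0238, 15]
[-9.5, -6.2, 12.4, -0.027, -0.0003, -0.0238, 15]
[-9.4, -6.8, 12.2, -0.027, -0.0003, -0.0238, 15]
```

servo_tool([
  [-10.6, -0.2, -10.7, 0, 0, 0, 15],
  [-10.6, -0.2, -10.7, 0, 0, 0, 15],
  [-10.6, -0.2, -10.7, 0, 0, 0, 15],
  [-10, -4, 13, -0.027, 0, -0.024, 15],
  [-10, -4.5, 13, -0.027, 0, -0.024, 15],
  [-10, -5, 12.5, -0.027, 0, -0.024, 15],
  [-9.5, -5.5, 12.5, -0.027, 0, -0.024, 15],
  [-9.5, -6, 12.5, -0.027, 0, -0.024, 15],
  [-9.5, -7, 12, -0.027, 0, -0.024, 15],
  [0, 0, 0, 0, 0, 0, 15],
])

```text
clock: 9.2
eef_pos: [0.5537, -0.0559, 0.0631]
tcp_rot: [0.778, 2.251, -0.324]
ft_force: [0.6, 0.3, -0.7]
grip_width: 0.0314
finger_force: 29.9
```

Run:
```python
from h import *
s=bot.sense();q=np.array(s['q']);print(np.round(q,2),s['eef_pos'],s['finger_force'])
R0=Rn.from_rotvec(s['tcp_rot']);print(R0.as_matrix().round(3))
Pc=lambda x,y,z:C+x*xc+y*yc+[0,0,z]
z=.0432+.0275;st=None
st=rows(Pc(-.065,-.008,z),ori(*tilt(-25,45)),15,4)
st=rows(Pc(-.040,-.008,z),ori(*tilt(-11.2,45)),15,4,st)
```

```text
[-0.25  0.74 -0.03  2.36  2.16  0.78 -1.51] [ 0.55367635 -0.05588358  0.063092  ] 29.944342411472462
[[-0.557  0.618  0.554]
 [ 0.437  0.786 -0.438]
 [-0.706 -0.002 -0.708]]
dpos [ 0.0358 -0.005  -0.0057] turn deg 13.2 TCP target [ 0.5894 -0.0608  0.0574]
[-4.5, 4.6, 6.5, -0.041, -0.0004, -0.0404, 15]
[-4.7, 4.1, 6.7, -0.041, -0.0004, -0.0404, 15]
[-4.8, 3.6, 6.8, -0.041, -0.0004, -0.0404, 15]
[-5.0, 3.1, 7.0, -0.041, -0.0004, -0.0404, 15]
dpos [ 0.0255 -0.0018  0.    ] turn deg 13.8 TCP target [ 0.6149 -0.0627  0.0574]
[-4.2, 2.3, 4.2, -0.0426, 0.0, -0.0426, 15]
[-4.3, 1.9, 4.3, -0.0426, 0.0, -0.0426, 15]
[-4.4, 1.5, 4.4, -0.0426, 0.0, -0.0426, 15]
[-4.4, 1.2, 4.4, -0.0426, 0.0, -0.0426, 15]
```

servo_tool([
  [-4.5, 4.6, 6.5, -0.041, 0, -0.04, 15],
  [-4.7, 4.1, 6.7, -0.041, 0, -0.04, 15],
  [-4.8, 3.6, 6.8, -0.041, 0, -0.04, 15],
  [-5, 3.1, 7, -0.041, 0, -0.04, 15],
  [-4.2, 2.3, 4.2, -0.043, 0, -0.043, 15],
  [-4.3, 1.9, 4.3, -0.043, 0, -0.043, 15],
  [-4.4, 1.5, 4.4, -0.043, 0, -0.043, 15],
  [-4.4, 1.2, 4.4, -0.043, 0, -0.043, 15],
  [0, 0, 0, 0, 0, 0, 15],
])

```text
clock: 10.32
eef_pos: [0.6157, -0.0605, 0.0575]
tcp_rot: [0.228, 2.347, -0.09]
ft_force: [-0.6, -0.5, -0.0]
grip_width: 0.031
finger_force: 29.9
```

Run:
```python
from h import *
s=bot.sense();q=np.array(s['q']);print(np.round(q,2),s['eef_pos'],s['finger_force'])
R0=Rn.from_rotvec(s['tcp_rot']);print(R0.as_matrix().round(3))
p,d,W,m=cap('scene','s1.png');cv2.imwrite('pics/s1c.png',cv2.resize(p[170:370,140:340,::-1],None,fx=3,fy=3))
g=np.array(s['eef_pos'])-.019*R0.as_matrix()[:,2];print('grip cab',(g-C)@xc,(g-C)@yc,g[2])
Pc=lambda x,y,z:C+x*xc+y*yc+[0,0,z]
rows(Pc(-.039,-.008,.0432+.0205),ori(*tilt(-11.2,45)),15,3)
```

```text
[ 0.08  0.76 -0.13  2.34  2.84  0.76 -1.43] [ 0.61568887 -0.0604767   0.05750201] 29.944278661860153
[[-0.694  0.191  0.694]
 [ 0.137  0.982 -0.133]
 [-0.707  0.003 -0.707]]
grip cab -0.03983236440203455 -0.005800987057100519 0.07094353896776438
dpos [ 0.0005 -0.0031 -0.007 ] turn deg 0.3 TCP target [ 0.6159 -0.0629  0.0504]
[1.4, -1.0, 1.9, 0.0018, -0.0003, 0.0003, 15]
[1.4, -1.0, 1.9, 0.0018, -0.0003, 0.0003, 15]
[1.4, -1.0, 1.9, 0.0018, -0.0003, 0.0003, 15]
```

View pics/s1c.png

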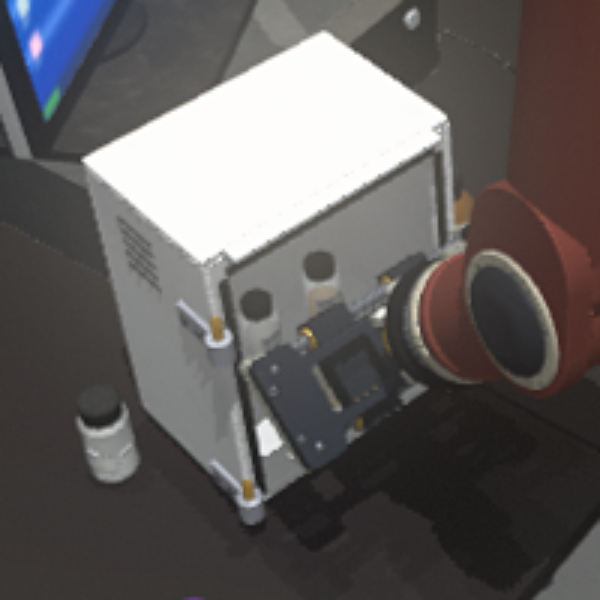

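The scene crop shows the gripper body just in front of the opening at (340,390), with nothing touched and the hinge pins at (215,330) and (248,495) clear. I'll lower the vial and release it.

servo_tool([
  [1.5, 0, 1.5, 0, 0, 0, 15],
  [1.5, 0, 1.5, 0, 0, 0, 15],
  [1.4, 0, 1.4, 0, 0, 0, 15],
  [0.5, 0, 0.5, 0, 0, 0, 15],
  [0, 0, 0, 0, 0, 0, 15],
])

```text
clock: 11.0
eef_pos: [0.6154, -0.0602, 0.0504]
tcp_rot: [0.225, 2.348, -0.089]
ft_force: [0.0, -0.2, -0.6]
grip_width: 0.0312
finger_force: 29.9
```

servo_tool([
  [0.5, 0, 0.5, 0, 0, 0, 15],
  [0, 0, 0, 0, 0, 0, 15],
  [0, 0, 0, 0, 0, 0, 36],
  [0, 0, 0, 0, 0, 0, 40],
  [0, 0, 0, 0, 0, 0, 50],
  [0, 0, 0, 0, 0, 0, 55],
])

```text
clock: 11.75
eef_pos: [0.6155, -0.0602, 0.0497]
tcp_rot: [0.225, 2.348, -0.089]
ft_force: [-0.2, -0.5, -0.2]
grip_width: 0.0499
finger_force: 0.0
```

Run:
```python
from h import *
s=bot.sense();q=np.array(s['q']);print(s['eef_pos'])
Pc=lambda x,y,z:C+x*xc+y*yc+[0,0,z]
R0=Rn.from_rotvec(s['tcp_rot'])
g=np.array(s['eef_pos'])-.019*R0.as_matrix()[:,2];x,y=(g-C)@xc,(g-C)@yc
q=track([(Pc(x-.06,y,g[2]+.0),-11.2,45),(Pc(x-.09,y,g[2]+.08),-30,50)],q,n=6)
rows(Pc(x-.06,y,g[2]),R0.as_matrix(),55,5)
```

```text
[ 0.61546002 -0.06021062  0.04974729]
   err 4 7.9
   err 5 13.6
   err 6 19.1
[ 0.543 -0.046  0.063] -11.2 45 turn 0.0 err 19.1 q [ 0.69  1.2  -1.31  2.39  2.2   1.41 -0.48] dq 1.08
[ 0.514 -0.04   0.143] -30 50 turn 18.0 err 0.0 q [ 0.56  0.89 -1.31  2.39  1.79  1.39 -0.81] dq 0.07
dpos [-0.059   0.0117  0.0001] turn deg 0.0 TCP target [ 0.5565 -0.0485  0.0499]
[8.5, 0.1, -8.5, 0.0, 0.0, 0.0, 55]
[8.5, 0.1, -8.5, 0.0, 0.0, 0.0, 55]
[8.5, 0.1, -8.5, 0.0, 0.0, 0.0, 55]
[8.5, 0.1, -8.5, 0.0, 0.0, 0.0, 55]
[8.5, 0.1, -8.5, 0.0, 0.0, 0.0, 55]
```

servo_tool([
  [0, 0, -8, 0, 0, 0, 55],
  [0, 0, -12, 0, 0, 0, 55],
  [0, 0, -15, 0, 0, 0, 55],
  [0, 0, -15, 0, 0, 0, 55],
  [0, 0, -15, 0, 0, 0, 55],
  [0, 0, -15, 0, 0, 0, 55],
  [0, 0, 0, 0, 0, 0, 55],
])

```text
clock: 12.62
eef_pos: [0.5747, -0.049, 0.0976]
tcp_rot: [0.23, 2.349, -0.082]
ft_force: [0.5, 0.6, -0.7]
grip_width: 0.0513
finger_force: 0.0
```

Run:
```python
from h import *
s=bot.sense();q=np.array(s['q']);print(s['eef_pos'],np.round(q,2))
p,d,W,m=cap('scene','s2.png')
# vial in cabinet: white cap / tan body, cabinet coords, in front half
X=(W-C)@xc;Y=(W-C)@yc;Z=W[...,2]
k=(X>-.058)&(X<.0)&(abs(Y)<.05)&(Z>.03)&(Z<.095)
print(k.sum());
if k.sum(): print('x',np.percentile(X[k],[1,50,99]),'y',np.percentile(Y[k],[1,50,99]),'z',np.percentile(Z[k],[1,99]))
# other half turn or keep? Plan door grasp
n=np.array([.4541,.7424,.4925]);zd=np.array([-.2570,-.4202,.8703]);yd=np.array([.8531,-.5218,0])
G=np.array([.475,-.3538,.200])
R=ori(-zd,n)
for sd in (np.array([1.1,.6,0,1.4,0,1.1,0]),np.array([.9,.5,0,1.8,.5,1.2,-1]),np.array([.9,.5,0,1.8,.5,1.2,1.5])):
    e,qq=ik(G,R,sd);print(e,qq.round(2))
cv2.imwrite('pics/s2c.png',cv2.resize(p[170:370,140:340,::-1],None,fx=3,fy=3))
```

```text
[ 0.57468708 -0.04897888  0.09760494] [ 0.45  0.76 -0.75  2.42  2.43  0.93 -0.95]
13
x [-0.03166268 -0.02631354 -0.02375788] y [-0.00941652  0.00103083  0.0064881 ] z [0.08417773 0.08747124]
1.3761410136425845e-06 [ 0.84  0.65  0.01  1.6  -0.56  1.13 -0.97]
9.148673464631774e-07 [ 1.04  0.67 -0.34  1.59 -0.34  1.05 -1.16]
1.444085678120599e-06 [ 1.16  0.71 -0.55  1.59 -0.19  1.02  1.84]
```

View pics/s2c.png

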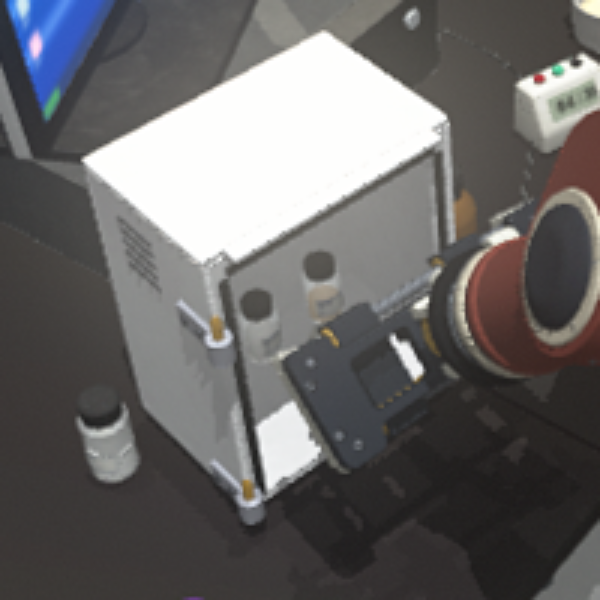

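The scene crop shows the vial left inside, with its white cap partly hidden behind the gripper, and the arm clear of it. Next is the door: check that one grasp serves both the pick-up and the hanging pose.

```bash
cat >> h.py <<'E'
n_=np.array([.4541,.7424,.4925]);n_/=np.linalg.norm(n_);zd=np.array([-.2570,-.4202,.8703]);zd/=np.linalg.norm(zd);yd=np.array([.8531,-.5218,0])
G=np.array([.475,-.3538,.200])
H=C-.068*xc+.092*yc
def hung(th,sgn=1):  # door opened th deg: returns y_d, x_d and R of tool down with tool y = -sgn*x_d
    r=rz(-np.radians(th));y=r.apply(yc);x=r.apply(xc);return y,x,ori([0,0,-1],-sgn*x)
E
python3 - <<'E'
from h import *
s=bot.sense();q=np.array(s['q'])
for sgn,sd in ((1,np.array([1.1,.6,-.4,1.5,-.3,1.1,-1.1])),(-1,np.array([1.1,.6,-.4,1.5,-.3,1.1,1.9])),):
    # fixed half
    def ik1(p,R,sd):
        R1=Rn.from_matrix(R);p1=np.array(p)+.019*R[:,2]
        x=least_squares(lambda q:np.r_[(fk(q)[0]-p1)*1000,(fk(q)[1].inv()*R1).as_rotvec()*300,.05*(q-sd)],np.clip(sd,lo,hi),bounds=(lo,hi));return abs(x.fun[:6]).max().round(2),x.x.round(2)
    e,qd=ik1(G,ori(-zd,sgn*n_),sd);print(sgn,'door',e,qd)
    for th in (60,75,90,105):
        y,x,R=hung(th,sgn);g=H-.097*y;qq=qd
        for z in (.25,):
            e,q1=ik1([g[0],g[1],.014+.194+.03],R,np.array([0,.4,0,2,0,.8,0]));print(th,g.round(3),e,q1)
E
```

```text
1 door 0.0 [ 1.46  1.   -1.31  1.58  0.49  1.12  1.22]
60 [0.502 0.012 0.   ] 0.0 [ 0.29  0.43 -0.5   1.83  0.25  0.95  1.57]
75 [0.497 0.037 0.   ] 0.0 [ 0.19  0.41 -0.43  1.84  0.21  0.93  1.3 ]
90 [0.499 0.062 0.   ] 0.0 [ 0.09  0.41 -0.37  1.83  0.18  0.93  1.02]
105 [0.507 0.086 0.   ] 0.0 [-0.    0.42 -0.3   1.81  0.15  0.94  0.75]
-1 door 147.58 [ 1.37  0.71 -0.88  2.2   1.98  0.04  2.81]
60 [0.502 0.012 0.   ] 0.0 [-0.3   0.4   0.32  1.85 -0.16  0.92 -1.14]
75 [0.497 0.037 0.   ] 0.0 [-0.4   0.4   0.39  1.86 -0.19  0.92 -1.42]
90 [0.499 0.062 0.   ] 0.0 [-0.5   0.42  0.48  1.85 -0.23  0.93 -1.68]
105 [0.507 0.086 0.   ] 0.0 [-0.6   0.45  0.57  1.82 -0.29  0.95 -1.93]
```

```bash
cat >> h.py <<'E'
def ik1(p,R,sd):
    R1=Rn.from_matrix(R);p1=np.array(p)+.019*R[:,2]
    x=least_squares(lambda q:np.r_[(fk(q)[0]-p1)*1000,(fk(q)[1].inv()*R1).as_rotvec()*300,.05*(q-sd)],np.clip(sd,lo,hi),bounds=(lo,hi));return abs(x.fun[:6]).max().round(2),x.x
E
python3 - <<'E'
from h import *
e,qd=ik1(G+.10*zd,ori(-zd,-n_),np.array([.9,.5,0,1.6,-.4,1.1,-1.1]));print(e,qd.round(2),fk(qd)[0])
m1=np.array([.1,.4,-.4,2.2,1.4,1.0,-1.1]);m2=np.array([.4,.2,-.2,1.9,.3,1.,-1.1])
jrows([m1,m2,qd],[8,8,8],60)
E
```

```text
0.0 [ 0.95  0.59 -0.06  1.44 -0.46  1.33 -1.06] [ 0.45418341 -0.38783553  0.27049292]
[-14.6, -24.6, -5.2, 0.108, -0.01, 0.077, 60] [ 0.576 -0.075  0.111]
[-16.0, -22.2, -7.4, 0.102, -0.015, 0.085, 60] [ 0.575 -0.098  0.128]
[-16.7, -19.9, -9.5, 0.094, -0.019, 0.094, 60] [ 0.571 -0.117  0.147]
[-16.5, -17.6, -11.5, 0.086, -0.019, 0.102, 60] [ 0.563 -0.133  0.167]
[-15.6, -15.5, -13.4, 0.078, -0.017, 0.11, 60] [ 0.553 -0.145  0.188]
[-14.0, -13.7, -15.1, 0.07, -0.013, 0.117, 60] [ 0.541 -0.152  0.208]
[-11.9, -12.2, -16.7, 0.063, -0.006, 0.123, 60] [ 0.527 -0.156  0.227]
[-9.2, -11.0, -18.1, 0.057, 0.002, 0.127, 60] [ 0.511 -0.155  0.244]
[-17.0, -28.0, 4.2, 0.108, 0.022, 0.158, 60] [ 0.488 -0.178  0.248]
[-15.5, -22.8, 2.5, 0.101, 0.028, 0.16, 60] [ 0.466 -0.194  0.252]
[-13.5, -17.7, 0.3, 0.094, 0.035, 0.161, 60] [ 0.446 -0.204  0.256]
[-10.9, -12.8, -2.2, 0.088, 0.043, 0.161, 60] [ 0.43  -0.207  0.26 ]
[-7.7, -8.4, -5.1, 0.082, 0.051, 0.16, 60] [ 0.419 -0.207  0.265]
[-3.9, -4.5, -8.4, 0.076, 0.059, 0.159, 60] [ 0.413 -0.203  0.273]
[0.3, -1.3, -11.9, 0.071, 0.068, 0.155, 60] [ 0.413 -0.197  0.283]
[4.9, 1.2, -15.5, 0.066, 0.077, 0.151, 60] [ 0.418 -0.19   0.297]
[-4.4, 15.1, 11.8, 0.096, -0.004, 0.134, 60] [ 0.42  -0.208  0.289]
[-1.1, 17.7, 9.2, 0.095, 0.004, 0.13, 60] [ 0.424 -0.227  0.282]
[2.2, 20.1, 6.1, 0.095, 0.012, 0.126, 60] [ 0.429 -0.246  0.277]
[5.5, 22.3, 2.7, 0.094, 0.021, 0.121, 60] [ 0.435 -0.268  0.273]
[8.8, 24.1, -1.1, 0.094, 0.029, 0.116, 60] [ 0.442 -0.293  0.27 ]
[11.8, 25.6, -5.2, 0.093, 0.037, 0.109, 60] [ 0.447 -0.321  0.269]
[14.6, 26.7, -9.5, 0.092, 0.045, 0.102, 60] [ 0.452 -0.353  0.269]
[16.9, 27.6, -14.1, 0.091, 0.053, 0.094, 60] [ 0.454 -0.388  0.27 ]
```

Run:
```python
from h import *
Pc=lambda x,y,z:C+x*xc+y*yc+[0,0,z]
q=np.array(bot.sense()['q'])
e,m0=ik1(Pc(-.15,-.03,.18),ori(*tilt(-40,52))@np.diag([1,1,1]),q);print(e,m0.round(2))
e,m1=ik1(Pc(-.15,-.03,.18),ori(*tilt(-40,52))@np.diag([-1,-1,1]),q);print(e,m1.round(2))
R0=fk(q)[1]
m0=min((m0,m1),key=lambda x:(R0.inv()*fk(x)[1]).magnitude())
m2=np.array([.4,.2,-.2,1.9,.3,1.,-1.1])
jrows([m0,m2],[7,9],60)
```

```text
0.0 [ 0.36  0.52 -0.83  2.34  1.61  0.92 -0.86]
0.0 [-0.89  0.59  1.    2.38  3.51  0.09  0.4 ]
[-4.9, -10.0, -10.0, 0.06, 0.011, 0.047, 60] [ 0.569 -0.059  0.107]
[-3.5, -8.9, -11.2, 0.056, 0.013, 0.05, 60] [ 0.562 -0.066  0.118]
[-1.8, -8.0, -12.3, 0.053, 0.015, 0.052, 60] [ 0.552 -0.071  0.128]
[-0.0, -7.1, -13.4, 0.049, 0.017, 0.054, 60] [ 0.541 -0.074  0.138]
[2.0, -6.5, -14.4, 0.045, 0.019, 0.055, 60] [ 0.529 -0.074  0.148]
[4.1, -5.9, -15.3, 0.042, 0.022, 0.057, 60] [ 0.514 -0.072  0.157]
[6.3, -5.5, -16.0, 0.038, 0.025, 0.057, 60] [ 0.499 -0.068  0.165]
[-19.6, -37.6, 1.1, 0.122, 0.004, 0.196, 60] [ 0.487 -0.107  0.176]
[-20.8, -31.1, -0.3, 0.11, 0.006, 0.203, 60] [ 0.472 -0.139  0.188]
[-20.8, -24.4, -2.0, 0.098, 0.01, 0.208, 60] [ 0.455 -0.163  0.201]
[-19.6, -17.7, -4.2, 0.087, 0.018, 0.211, 60] [ 0.439 -0.18   0.214]
[-17.1, -11.2, -6.9, 0.077, 0.027, 0.213, 60] [ 0.425 -0.19   0.227]
[-13.6, -5.3, -10.1, 0.068, 0.038, 0.212, 60] [ 0.415 -0.195  0.241]
[-9.0, -0.2, -13.7, 0.062, 0.051, 0.21, 60] [ 0.411 -0.195  0.257]
[-3.6, 3.8, -17.7, 0.057, 0.064, 0.205, 60] [ 0.412 -0.193  0.275]
[2.2, 6.4, -22.1, 0.055, 0.078, 0.198, 60] [ 0.418 -0.191  0.297]
```

servo_tool([
  [-2, -4, -12, 0.06, 0.011, 0.047, 60],
  [-2, -6, -12, 0.056, 0.013, 0.05, 60],
  [-2, -8, -12, 0.053, 0.015, 0.052, 60],
  [0, -8, -13, 0.049, 0.017, 0.054, 60],
  [2, -8, -14, 0.045, 0.019, 0.055, 60],
  [3, -8, -15, 0.042, 0.022, 0.057, 60],
  [4, -8, -16, 0.038, 0.025, 0.057, 60],
])

```text
clock: 13.55
eef_pos: [0.4952, -0.0654, 0.1659]
tcp_rot: [0.855, 2.348, -0.299]
ft_force: [0.6, 0.4, 0.4]
grip_width: 0.0558
finger_force: 0.0
```

Run:
```python
from h import *
s=bot.sense();print(np.round(s['q'],2),s['eef_pos'])
p,d,W,m=cap('scene','s3.png');k=p.astype(int)
X=(W-C)@xc;Y=(W-C)@yc;Z=W[...,2]
k=(X>-.07)&(X<.0)&(abs(Y)<.05)&(Z>.025)&(Z<.1)
print(k.sum())
for a,b in ((.025,.07),(.07,.1)):
    kk=k&(Z>a)&(Z<b)
    if kk.sum()>5: print('x',np.percentile(X[kk],[2,50,98]).round(4),'y',np.percentile(Y[kk],[2,50,98]).round(4),'z',np.percentile(Z[kk],[1,99]).round(4),kk.sum())
m2=np.array([.4,.2,-.2,1.9,.3,1.,-1.1])
e,qd=ik1(G+.10*zd,ori(-zd,-n_),np.array([.9,.5,0,1.6,-.4,1.1,-1.1]))
jrows([m2,qd],[12,8],60)
```

```text
[ 0.26  0.47 -0.69  2.36  1.61  0.85 -0.88] [ 0.49521906 -0.06541418  0.16591773]
229
x [-0.0535 -0.0456 -0.0286] y [-0.0107  0.009   0.0131] z [0.0253 0.0695] 174
x [-0.0443 -0.0367 -0.0249] y [-0.0018  0.0078  0.0119] z [0.0702 0.0879] 55
[-17.9, -26.7, 1.2, 0.086, -0.002, 0.154, 60] [ 0.489 -0.094  0.178]
[-18.1, -23.2, 0.6, 0.08, -0.0, 0.156, 60] [ 0.481 -0.121  0.188]
[-17.9, -19.7, -0.2, 0.075, 0.002, 0.158, 60] [ 0.47  -0.143  0.198]
[-17.3, -16.1, -1.2, 0.07, 0.006, 0.159, 60] [ 0.459 -0.161  0.207]
[-16.2, -12.6, -2.4, 0.065, 0.01, 0.159, 60] [ 0.447 -0.175  0.217]
[-14.6, -9.3, -3.7, 0.06, 0.015, 0.159, 60] [ 0.436 -0.186  0.226]
[-12.6, -6.2, -5.3, 0.057, 0.021, 0.158, 60] [ 0.427 -0.192  0.236]
[-10.2, -3.4, -7.1, 0.053, 0.027, 0.157, 60] [ 0.419 -0.196  0.246]
[-7.4, -0.9, -9.1, 0.051, 0.034, 0.155, 60] [ 0.415 -0.197  0.256]
[-4.3, 1.0, -11.2, 0.049, 0.041, 0.152, 60] [ 0.413 -0.196  0.268]
[-1.0, 2.5, -13.5, 0.048, 0.048, 0.148, 60] [ 0.414 -0.194  0.282]
[2.6, 3.4, -15.8, 0.047, 0.055, 0.144, 60] [ 0.418 -0.191  0.297]
[-4.4, 15.1, 11.8, 0.096, -0.004, 0.134, 60] [ 0.42  -0.208  0.289]
[-1.1, 17.7, 9.2, 0.095, 0.004, 0.13, 60] [ 0.424 -0.227  0.282]
[2.2, 20.1, 6.1, 0.095, 0.012, 0.126, 60] [ 0.429 -0.247  0.277]
[5.5, 22.3, 2.7, 0.094, 0.021, 0.121, 60] [ 0.435 -0.269  0.273]
[8.8, 24.1, -1.1, 0.094, 0.029, 0.116, 60] [ 0.442 -0.293  0.27 ]
[11.8, 25.6, -5.2, 0.093, 0.037, 0.109, 60] [ 0.448 -0.321  0.269]
[14.6, 26.7, -9.5, 0.092, 0.045, 0.102, 60] [ 0.452 -0.353  0.269]
[16.8, 27.4, -14.1, 0.091, 0.053, 0.094, 60] [ 0.454 -0.388  0.27 ]
```

The vial stands upright at about cabinet x -36, y -3 mm. Moving to the door.

servo_tool([
  [-18, -26.5, 0, 0.086, -0.002, 0.154, 60],
  [-18, -23, 0, 0.08, 0, 0.156, 60],
  [-18, -19.5, 0, 0.075, 0.002, 0.158, 60],
  [-17.5, -16, -1, 0.07, 0.006, 0.159, 60],
  [-16, -12.5, -2.5, 0.065, 0.01, 0.159, 60],
  [-14.5, -9.5, -4, 0.06, 0.015, 0.159, 60],
  [-12.5, -6, -5.5, 0.057, 0.021, 0.158, 60],
  [-10, -3.5, -7, 0.053, 0.027, 0.157, 60],
  [-7.5, -1, -9, 0.051, 0.034, 0.155, 60],
  [-4.5, 1, -11, 0.049, 0.041, 0.152, 60],
  [-1, 2.5, -13.5, 0.048, 0.048, 0.148, 60],
  [2.5, 3.5, -16, 0.047, 0.055, 0.144, 60],
])

```text
clock: 15.1
eef_pos: [0.418, -0.1919, 0.2968]
tcp_rot: [2.856, 0.605, -0.044]
ft_force: [-0.5, 0.1, -0.5]
grip_width: 0.0559
finger_force: 0.0
```

servo_tool([
  [-4.5, 15, 12, 0.096, -0.004, 0.134, 60],
  [-1, 17.5, 9, 0.095, 0.004, 0.13, 60],
  [2, 20, 6, 0.095, 0.012, 0.126, 60],
  [5.5, 22.5, 2.5, 0.094, 0.021, 0.121, 60],
  [9, 24, -1, 0.094, 0.029, 0.116, 60],
  [12, 25.5, -5, 0.093, 0.037, 0.109, 60],
  [14.5, 26.5, -9.5, 0.092, 0.045, 0.102, 60],
  [17, 27.5, -14, 0.091, 0.053, 0.094, 60],
  [0, 0, 0, 0, 0, 0, 60],
])

```text
clock: 16.23
eef_pos: [0.4506, -0.3933, 0.265]
tcp_rot: [-2.545, 0.736, -0.173]
ft_force: [-0.8, 0.0, -0.7]
grip_width: 0.056
finger_force: 0.0
```

Run:
```python
from h import *
s=bot.sense();print(s['clock'],np.round(s['q'],2),s['eef_pos']);R=Rn.from_rotvec(s['tcp_rot']).as_matrix()
print(R.round(3)); print('want',ori(-zd,-n_).round(3))
p,d,W,m=cap('wrist','w3.png')
rows(G+.05*zd,ori(-zd,-n_),60,3)
# frame points near the top edge face: plane with normal zd
Z=W[...,2];k=(Z>.1)&(Z<.24)&(d<.5)
a=(W-G)
u,v,w=a@yd,a@zd,a@n_
top=k&(abs(u)<.08)&(v>.002)&(v<.03)&(abs(w)<.02)
print(top.sum(),'v',np.percentile(v[top],[5,50,95,99]),'w',np.percentile(w[top],[1,50,99]))
for lo_,hi_ in ((-.08,-.03),(-.03,.03),(.03,.08)):
    t=k&(u>lo_)&(u<hi_)&(v>.007)&(v<.02)&(abs(w)<.02); 
    if t.sum()>10: print(lo_,np.percentile(v[t],[50,95]).round(4),np.percentile(w[t],[2,50,98]).round(4),t.sum())
e=k&(abs(v)<.02)&(abs(w)<.012);print('u range',np.percentile(u[e],[.5,1,99,99.5]))
```

```text
16.225 [ 1.14  0.62 -0.39  1.43 -0.27  1.28 -1.23] [ 0.45056179 -0.39327421  0.26495566]
[[ 0.847 -0.47   0.248]
 [-0.531 -0.739  0.414]
 [-0.012 -0.482 -0.876]]
want [[ 0.853 -0.454  0.257]
 [-0.522 -0.742  0.42 ]
 [-0.    -0.493 -0.87 ]]
dpos [ 0.0143  0.0227 -0.0393] turn deg 0.8 TCP target [ 0.467  -0.3669  0.2272]
[0.2, -1.5, 15.8, 0.0028, 0.0021, -0.0031, 60]
[0.2, -1.4, 15.8, 0.0028, 0.0021, -0.0031, 60]
[0.1, -1.4, 15.8, 0.0028, 0.0021, -0.0031, 60]
4301 v [0.00867925 0.00989859 0.01099534 0.01151864] w [-0.00472406  0.00110746  0.00700099]
-0.08 [0.0098 0.0108] [-0.0045  0.0012  0.0068] 1081
-0.03 [0.0099 0.011 ] [-0.0046  0.0011  0.0069] 1601
0.03 [0.01   0.0111] [-0.0046  0.0012  0.0068] 1611
u range [-0.08769203 -0.08647358  0.0976222   0.09828235]
```

View pics/w3.png

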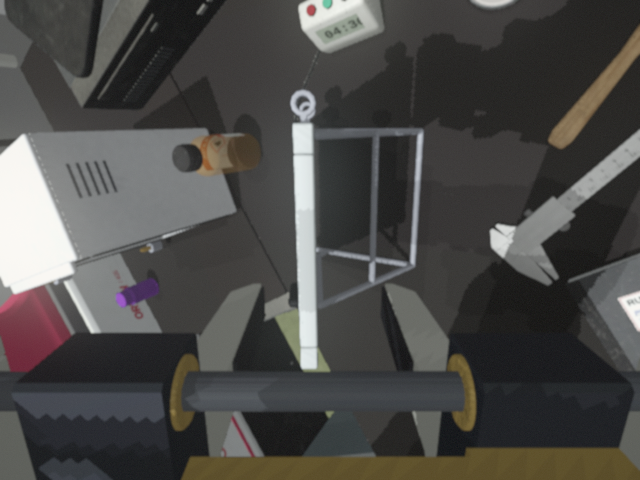

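The wrist picture looks down the door's plane: the door's top edge runs from (304,125) to (309,365), with the upper barrel ring at (303,103). The top edge is centred between the fingers, so I'll go down and grip.

Run:
```python
from h import *
G2=G-.002*zd+.0011*n_-.001*yd
st=rows(G2,ori(-zd,-n_),45,6)
```

```text
dpos [ 0.0273  0.0459 -0.0841] turn deg 0.8 TCP target [ 0.48   -0.3437  0.1824]
[-0.0, -1.0, 16.6, 0.0014, 0.0011, -0.0015, 45]
[-0.0, -1.0, 16.6, 0.0014, 0.0011, -0.0015, 45]
[-0.0, -0.9, 16.6, 0.0014, 0.0011, -0.0015, 45]
[-0.1, -0.9, 16.6, 0.0014, 0.0011, -0.0015, 45]
[-0.1, -0.9, 16.6, 0.0014, 0.0011, -0.0015, 45]
[-0.1, -0.9, 16.6, 0.0014, 0.0011, -0.0015, 45]
```

servo_tool([
  [0, -1, 16.6, 0.001, 0.001, -0.0015, 60],
  [0, -1, 16.6, 0.001, 0.001, -0.0015, 60],
  [0, -1, 16.6, 0.002, 0.001, -0.0015, 60],
  [0, -1, 16.6, 0.002, 0.001, -0.0015, 60],
  [0, -1, 16.6, 0.001, 0.001, -0.0015, 60],
  [0, -0.5, 16.6, 0.001, 0.001, -0.0015, 60],
  [0, 0, 0, 0, 0, 0, 60],
])

```text
clock: 17.15
eef_pos: [0.4834, -0.338, 0.1846]
tcp_rot: [-2.54, 0.7, -0.189]
ft_force: [0.6, -0.5, 0.4]
grip_width: 0.0558
finger_force: 0.0
```

Run:
```python
from h import *
st=rows(G-.002*zd+.0011*n_-.001*yd,ori(-zd,-n_),0,1)
```

```text
dpos [-0.0034 -0.0058 -0.0022] turn deg 0.7 TCP target [ 0.48   -0.3437  0.1824]
[0.1, 6.9, -1.4, -0.0042, 0.0034, 0.01, 0]
```

servo_tool([
  [0, 3.5, -0.7, -0.002, 0.002, 0.005, 60],
  [0, 3.4, -0.7, -0.002, 0.001, 0.005, 60],
  [0, 0, 0, 0, 0, 0, 60],
  [0, 0, 0, 0, 0, 0, 60],
])

```text
clock: 17.65
eef_pos: [0.48, -0.3469, 0.1835]
tcp_rot: [-2.538, 0.72, -0.195]
ft_force: [0.7, 0.1, 0.7]
grip_width: 0.0555
finger_force: 0.0
```

Run:
```python
from h import *
st=rows(G-.002*zd+.0011*n_-.001*yd,ori(-zd,-n_),0,1)
print(bot.sense()['qvel'])
```

```text
dpos [ 0.      0.0032 -0.001 ] turn deg 0.4 TCP target [ 0.48   -0.3437  0.1824]
[-1.7, -1.8, 2.2, -0.002, -0.0056, -0.0025, 0]
[-6.23908257e-04  3.19833876e-04 -3.44514206e-03  9.66344371e-06
  2.86731301e-04 -5.61390227e-04  1.00270305e-03]
```

servo_tool([
  [-1.5, -1.8, 2, -0.002, -0.005, -0.002, 50],
  [0, 0, 0, 0, 0, 0, 0],
  [0, 0, 0, 0, 0, 0, 0],
  [0, 0, 0, 0, 0, 0, 0],
  [0, 0, 0, 0, 0, 0, 0],
  [0, 0, 0, 0, 0, 0, 0],
  [0, 0, 0, 0, 0, 0, 0],
  [0, 0, 0, 0, 0, 0, 0],
])

```text
clock: 18.65
eef_pos: [0.4803, -0.3433, 0.1827]
tcp_rot: [-2.54, 0.715, -0.189]
ft_force: [-0.1, 1.0, 2.4]
grip_width: 0.0118
finger_force: 30.0
```

Run:
```python
from h import *
s=bot.sense();R=Rn.from_rotvec(s['tcp_rot']).as_matrix();print(s['clock'],s['grip_width'],s['finger_force'],s['ft_force'],s['eef_pos'],np.round(s['q'],2))
print(R.round(3))
q=np.array(s['q'])
# path: draw out along zd 50mm; up; then to hang pre-pose
g=np.array(s['eef_pos'])-.019*R[:,2]
y,x,Rh=hung(75,-1);gh=H-.097*y
e,q1=ik1(g+zd*.06,R,q)
e2,q2=ik1([.45,-.25,.36],ori([0,0,-1],-n_*[1,1,0]),q1);print(e2,q2.round(2))
e3,q3=ik1([gh[0],gh[1],.30],Rh,q2);print(e,e3,q1.round(2),q3.round(2),'hang grip',gh)
rows(g+zd*.06,R,0,5)
```

```text
18.65 0.011768434427777565 29.999477863311768 [-0.09827932  1.00142571  2.39128503] [ 0.48034497 -0.34333812  0.18268978] [ 1.08  0.68 -0.41  1.59 -0.29  1.03 -1.21]
[[ 0.853 -0.454  0.257]
 [-0.522 -0.742  0.421]
 [ 0.    -0.493 -0.87 ]]
0.0 [ 0.73  0.32 -0.37  1.6   0.12  1.25 -1.78]
0.0 0.0 [ 1.12  0.64 -0.41  1.51 -0.29  1.17 -1.22] [ 0.3   0.36 -0.59  1.74  0.22  1.1  -1.86] hang grip [0.49707787 0.03702724 0.        ]
dpos [-0.0155 -0.0253  0.0524] turn deg 0.0 TCP target [ 0.4649 -0.3686  0.2351]
[0.0, -0.0, -12.0, -0.0, -0.0, -0.0, 0]
[0.0, -0.0, -12.0, -0.0, -0.0, -0.0, 0]
[0.0, -0.0, -12.0, -0.0, -0.0, -0.0, 0]
[0.0, -0.0, -12.0, -0.0, -0.0, -0.0, 0]
[0.0, -0.0, -12.0, -0.0, -0.0, -0.0, 0]
```

servo_tool([
  [0, 0, -6, 0, 0, 0, 0],
  [0, 0, -8, 0, 0, 0, 0],
  [0, 0, -12, 0, 0, 0, 0],
  [0, 0, -14, 0, 0, 0, 0],
  [0, 0, -14, 0, 0, 0, 0],
  [0, 0, -10, 0, 0, 0, 0],
])

```text
clock: 19.4
eef_pos: [0.4635, -0.3713, 0.2393]
tcp_rot: [-2.541, 0.716, -0.19]
ft_force: [1.1, 2.6, -4.5]
grip_width: 0.0118
finger_force: 30.0
```

Run:
```python
from h import *
s=bot.sense();R=Rn.from_rotvec(s['tcp_rot']);print(s['finger_force'],s['ft_force'],R.as_matrix().round(3)[:,2])
q=np.array(s['q'])
def vert(ang): # tool down with tool x = yd at angle
    a=np.radians(ang);tx=np.array([np.cos(a),np.sin(a),0]);tz=np.array([0,0,-1.]);return np.stack([tx,np.cross(tz,tx),tz],1)
for p,a in (([.435,-.30,.365],-25),([.42,-.17,.35],-5),([.42,-.05,.34],3.8),([.45,.037,.27],3.8)):
    e,q=ik1(p,vert(a),q);print(e,q.round(2))
st=rows([.435,-.30,.365],vert(-25),0,7)
st=rows([.42,-.17,.35],vert(-5),0,5,st)
```

```text
29.999011158943176 [ 1.10906138  2.64259439 -4.46618146] [ 0.258  0.419 -0.87 ]
0.0 [ 0.82  0.34 -0.36  1.55  0.12  1.27 -1.57]
0.0 [ 0.73  0.23 -0.49  1.76  0.11  1.18 -1.45]
0.0 [ 0.56  0.19 -0.59  1.84  0.12  1.14 -1.58]
0.0 [ 0.32  0.32 -0.59  1.91  0.21  0.98 -1.87]
dpos [-0.0285  0.0713  0.1069] turn deg 30.2 TCP target [ 0.435  -0.3     0.3462]
[-8.8, -13.2, -10.1, -0.0734, -0.0043, -0.0158, 0]
[-8.6, -12.6, -11.0, -0.0734, -0.0043, -0.0158, 0]
[-8.5, -11.9, -11.8, -0.0734, -0.0043, -0.0158, 0]
[-8.3, -11.1, -12.7, -0.0734, -0.0043, -0.0158, 0]
[-8.2, -10.3, -13.4, -0.0734, -0.0043, -0.0158, 0]
[-8.1, -9.4, -14.1, -0.0734, -0.0043, -0.0158, 0]
[-8.1, -8.5, -14.7, -0.0734, -0.0043, -0.0158, 0]
dpos [-0.015  0.13  -0.015] turn deg 20.0 TCP target [ 0.42   -0.17    0.3312]
[-13.7, -22.3, 3.0, 0.0, 0.0, -0.0698, 0]
[-12.1, -23.2, 3.0, 0.0, 0.0, -0.0698, 0]
[-10.5, -24.0, 3.0, 0.0, 0.0, -0.0698, 0]
[-8.8, -24.7, 3.0, 0.0, 0.0, -0.0698, 0]
[-7.0, -25.2, 3.0, 0.0, 0.0, -0.0698, 0]
```

servo_tool([
  [0, -5, -10, 0, 0, 0, 0],
  [-9, -13, -10, 0, 0, 0, 0],
  [-9, -15, -10, 0, 0, 0, 0],
  [-9, -15, -10, 0, 0, 0, 0],
  [-9, -15, -10, 0, 0, 0, 0],
  [-9, -15, -10, 0, 0, 0, 0],
  [-9, -14, -10, -0.073, -0.004, -0.016, 0],
  [-7, 0, 0, -0.073, -0.004, -0.016, 0],
  [0, 0, 0, -0.073, -0.004, -0.016, 0],
  [0, 0, 0, -0.073, -0.004, -0.016, 0],
  [0, 0, 0, -0.073, -0.004, -0.016, 0],
  [0, 0, 0, -0.073, -0.004, -0.016, 0],
])

```text
clock: 20.9
eef_pos: [0.4353, -0.2987, 0.3451]
tcp_rot: [-2.991, 0.685, -0.033]
ft_force: [-0.2, -0.0, -4.2]
grip_width: 0.0118
finger_force: 30.0
```

```bash
cat >> h.py <<'E'
def vert(ang):
    a=np.radians(ang);tx=np.array([np.cos(a),np.sin(a),0]);tz=np.array([0,0,-1.]);return np.stack([tx,np.cross(tz,tx),tz],1)
E
python3 - <<'E'
from h import *
s=bot.sense();R=Rn.from_rotvec(s['tcp_rot']);print(s['clock'],s['eef_pos'],s['finger_force'],R.as_matrix().round(3))
st=rows([.42,-.18,.35],vert(-10),0,5)
st=rows([.42,-.03,.34],vert(3.8),0,6,st)
E
```

```text
20.9 [ 0.43525167 -0.29870175  0.34507037] 29.997995495796204 [[ 0.9   -0.434  0.037]
 [-0.435 -0.898  0.066]
 [ 0.005 -0.076 -0.997]]
dpos [-0.0153  0.1187 -0.0139] turn deg 16.4 TCP target [ 0.42   -0.18    0.3312]
[-13.1, -19.8, 4.2, -0.0149, -0.003, -0.0551, 0]
[-12.0, -20.5, 4.0, -0.0149, -0.003, -0.0551, 0]
[-10.8, -21.2, 3.7, -0.0149, -0.003, -0.0551, 0]
[-9.6, -21.8, 3.4, -0.0149, -0.003, -0.0551, 0]
[-8.4, -22.4, 3.1, -0.0149, -0.003, -0.0551, 0]
dpos [ 0.    0.15 -0.01] turn deg 13.8 TCP target [ 0.42   -0.03    0.3212]
[-4.3, -24.6, 1.7, 0.0, 0.0, -0.0401, 0]
[-3.3, -24.8, 1.7, 0.0, 0.0, -0.0401, 0]
[-2.4, -24.9, 1.7, 0.0, 0.0, -0.0401, 0]
[-1.4, -25.0, 1.7, 0.0, 0.0, -0.0401, 0]
[-0.3, -25.0, 1.7, 0.0, 0.0, -0.0401, 0]
[0.7, -25.0, 1.7, 0.0, 0.0, -0.0401, 0]
```

servo_tool([
  [-13, -20, 4, -0.015, -0.003, -0.055, 0],
  [-12, -20.5, 4, -0.015, -0.003, -0.055, 0],
  [-11, -21, 3.5, -0.015, -0.003, -0.055, 0],
  [-9.5, -22, 3.5, -0.015, -0.003, -0.055, 0],
  [-8.5, -22.5, 3, -0.015, -0.003, -0.055, 0],
  [-4.5, -24.5, 1.5, 0, 0, -0.04, 0],
  [-3.5, -25, 1.5, 0, 0, -0.04, 0],
  [-2.5, -25, 1.5, 0, 0, -0.04, 0],
  [-1.5, -25, 1.5, 0, 0, -0.04, 0],
  [-0.5, -25, 1.5, 0, 0, -0.04, 0],
  [0.5, -25, 1.5, 0, 0, -0.04, 0],
])

```text
clock: 22.28
eef_pos: [0.4195, -0.0289, 0.3218]
tcp_rot: [-3.14, -0.105, -0.001]
ft_force: [0.5, 0.1, -2.8]
grip_width: 0.0117
finger_force: 30.0
```

Run:
```python
from h import *
s=bot.sense();R=Rn.from_rotvec(s['tcp_rot']);print(s['clock'],s['eef_pos'],R.as_matrix().round(3))
st=rows([.45,.037,.265],vert(3.8),0,7)
p,d,W,m=cap('wrist','w4.png')
```

```text
22.275 [ 0.41952333 -0.02891857  0.32182408] [[ 0.998  0.067  0.001]
 [ 0.067 -0.998  0.   ]
 [ 0.001 -0.    -1.   ]]
dpos [ 0.0305  0.0659 -0.0756] turn deg 0.1 TCP target [0.45   0.037  0.2462]
[5.0, -9.1, 10.8, -0.0, -0.0001, 0.0001, 0]
[5.0, -9.1, 10.8, -0.0, -0.0001, 0.0001, 0]
[5.0, -9.1, 10.8, -0.0, -0.0001, 0.0001, 0]
[5.0, -9.1, 10.8, -0.0, -0.0001, 0.0001, 0]
[5.0, -9.1, 10.8, -0.0, -0.0001, 0.0001, 0]
[5.0, -9.1, 10.8, -0.0, -0.0001, 0.0001, 0]
[5.0, -9.1, 10.8, -0.0, -0.0001, 0.0001, 0]
```

View pics/w4.png

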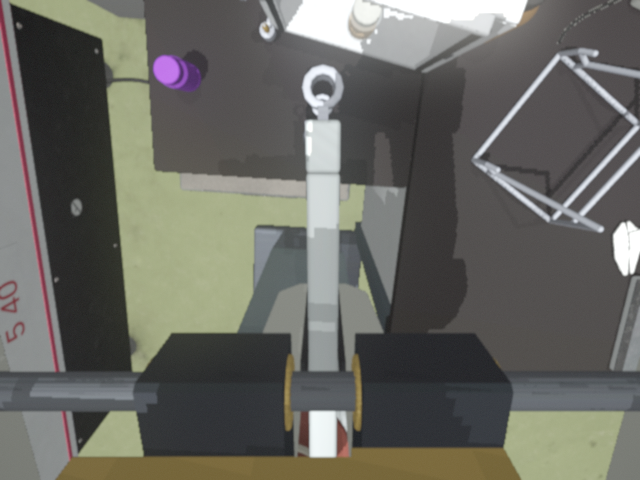

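The wrist picture looks straight down on the hanging door: the upper barrel ring is at (323,87) with the lower one visible through it. The hinge knuckles show at (267,30), the standing vial's white cap at (366,18), and the purple vial at (175,72). Next I'll approach the hinge.

servo_tool([
  [5, -9, 10.8, 0, 0, 0, 0],
  [5, -9, 10.8, 0, 0, 0, 0],
  [5, -9, 10.8, 0, 0, 0, 0],
  [5, -9, 10.8, 0, 0, 0, 0],
  [5, -9, 10.8, 0, 0, 0, 0],
  [5, -9, 10.8, 0, 0, 0, 0],
  [5, -9, 10.8, 0, 0, 0, 0],
  [0, 0, 0, 0, 0, 0, 0],
])

```text
clock: 23.32
eef_pos: [0.4502, 0.0354, 0.2455]
tcp_rot: [-3.139, -0.104, 0.002]
ft_force: [0.2, -0.3, -2.3]
grip_width: 0.0118
finger_force: 30.0
```

Run:
```python
from h import *
s=bot.sense();R=Rn.from_rotvec(s['tcp_rot']).as_matrix();P=np.array(s['eef_pos']);print(P,R.round(4)[:,0],R[:,2].round(4))
p,d,W,m=cap('wrist','w5.png')
T=(W-P)@R
g=cv2.cvtColor(p,cv2.COLOR_RGB2GRAY)
k=(T[...,0]>.085)&(T[...,0]<.112)&(abs(T[...,1])<.015)&(T[...,2]>-.03)&(T[...,2]<.02)
zz=T[...,2][k];print(k.sum(),np.percentile(zz,[5,50,95]))
kt=k&(abs(T[...,2]-np.median(zz))<.003)
c,r=cv2.minEnclosingCircle(np.argwhere(kt)[:,::-1].astype(np.float32));print('ring px',c,r)
rr=np.argwhere(kt&(T[...,0]>.0885))
print('ring tool x',np.percentile(T[...,0][kt],[1,99]),'y',np.percentile(T[...,1][kt],[1,50,99]))
# pins: brass colour
hsv=cv2.cvtColor(p,cv2.COLOR_RGB2HSV)
b=cv2.inRange(hsv,(8,90,60),(30,255,255));b[330:]=0
n,l,st,ce=cv2.connectedComponentsWithStats(b)
for i in range(1,n):
    if st[i,4]>8:
        w=W[l==i];w=w[np.isfinite(w[:,0])];print(st[i],ce[i].round(1),np.nanmedian(w,0).round(4) if len(w) else '', 'exp',H.round(4))
# knuckle points near H
for z0,z1 in ((.17,.2),(.02,.06)):
    kk=(np.hypot(W[...,0]-H[0],W[...,1]-H[1])<.014)&(W[...,2]>z0)&(W[...,2]<z1)
    if kk.sum(): print(z0,kk.sum(),W[kk].mean(0).round(4),W[kk].min(0).round(4),W[kk].max(0).round(4))
np.savez('/tmp/w5',W=W,p=p,d=d)
```

```text
[0.45017552 0.03544868 0.24549498] [ 0.9978  0.0661 -0.0012] [-1.3e-03  7.0e-04 -1.0e+00]
1111 [-0.01177471 -0.01052054  0.0021303 ]
ring px (322.5, 88.21739196777344) 23.22287368774414
ring tool x [0.0853478  0.10090171] y [-0.00809442 -0.00088891  0.00670112]
[323   0  10   8  63] [326.9   3. ] [0.5895 0.0432 0.1904] exp [0.5939 0.0435 0.    ]
[324  50   4   4  15] [325.4  51.4] [0.5904 0.0433 0.0503] exp [0.5939 0.0435 0.    ]
0.17 599 [0.589  0.0429 0.1798] [0.5843 0.0296 0.17  ] [0.5966 0.0508 0.1945]
0.02 440 [0.5938 0.041  0.038 ] [0.5843 0.0297 0.0201] [0.6074 0.0508 0.0597]
```

View pics/w5.png

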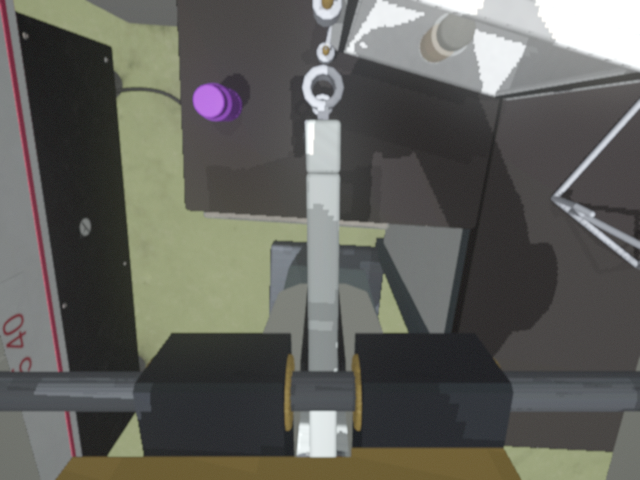

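The wrist picture shows the barrel ring at (323,87), the lower pin at (325,51) and the upper pin at (327,3), nearly in line ahead of the door. I'll move up over the pins and measure again.

servo_tool([
  [8, -0.3, 0, 0, 0, 0, 0],
  [10, 0, 0, 0, 0, 0, 0],
  [10, 0, 0, 0, 0, 0, 0],
  [8, 0, 0, 0, 0, 0, 0],
  [0, 0, 0, 0, 0, 0, 0],
])

```text
clock: 24.0
eef_pos: [0.487, 0.0372, 0.2463]
tcp_rot: [-3.139, -0.1, -0.001]
ft_force: [-0.4, 0.6, -2.9]
grip_width: 0.0118
finger_force: 30.0
```

```bash
cat > look.py <<'E'
from h import *
import sys
def look(fn):
    s=bot.sense();R=Rn.from_rotvec(s['tcp_rot']).as_matrix();P=np.array(s['eef_pos']);print('tcp',P.round(4),R[:,0].round(4),R[:,2].round(4),s['ft_force'].round(1))
    p,d,W,m=cap('wrist',fn);T=(W-P)@R
    k=(T[...,0]>.0865)&(T[...,0]<.108)&(abs(T[...,1])<.012)&(abs(T[...,2]+.0108)<.003)
    q=T[k][:,:2];A=np.c_[2*q,np.ones(len(q))]
    # centre from the outer hull, circle fit
    h=cv2.convexHull((q*1e5).astype(np.float32))[:,0]/1e5;h=h[h[:,0]>.0885]
    sol=np.linalg.lstsq(np.c_[2*h,np.ones(len(h))],(h**2).sum(1),rcond=None)[0];r=np.sqrt(sol[2]+sol[0]**2+sol[1]**2)
    print('ring tool',sol[:2].round(4),'r',r.round(4),'world',(P+R@[sol[0],sol[1],-.011]).round(4))
    hsv=cv2.cvtColor(p,cv2.COLOR_RGB2HSV);b=cv2.inRange(hsv,(8,90,50),(30,255,255));b[330:]=0
    n,l,st,ce=cv2.connectedComponentsWithStats(b)
    for i in range(1,n):
        if st[i,4]>8 and 250<ce[i][0]<400:
            w=W[l==i];w=w[np.isfinite(w[:,0])];print('brass',st[i],ce[i].round(1))
            for z0,z1 in ((.18,.2),(.036,.056)):
                ww=w[(w[:,2]>z0)&(w[:,2]<z1)]
                if len(ww):print('  ',z0,len(ww),'mean',ww.mean(0).round(4),'min',ww.min(0).round(4),'max',ww.max(0).round(4), 'highest',ww[ww[:,2]>ww[:,2].max()-.003].mean(0).round(4))
    for z in (.180,.036): # knuckle top faces
        kk=(np.hypot(W[...,0]-.592,W[...,1]-.0433)<.02)&(abs(W[...,2]-z)<.0025)
        if kk.sum()>10: 
            q=W[kk];print('knuckle',z,kk.sum(),'min',np.percentile(q,2,axis=0).round(4),'max',np.percentile(q,98,axis=0).round(4))
    return p
p=look(sys.argv[1])
E
python3 look.py w6.png
```

```text
tcp [0.487  0.0372 0.2463] [9.98e-01 6.39e-02 7.00e-04] [ 7.e-04  6.e-04 -1.e+00] [-0.4  0.6 -2.9]
ring tool [ 0.0937 -0.0007] r 0.0078 world [0.5805 0.0439 0.2573]
knuckle 0.18 376 min [0.5852 0.0291 0.1777] max [0.6109 0.0482 0.1814]
knuckle 0.036 26 min [0.5922 0.036  0.0343] max [0.5955 0.0507 0.0365]
```

Run:
```python
from h import *
D=np.load('/tmp/w5.npz');W,p,d=D['W'],D['p'],D['d']
hsv=cv2.cvtColor(p,cv2.COLOR_RGB2HSV)
for name,v0,v1,u0,u1,z in (('up',0,25,308,345,.18),('low',38,66,312,338,.036)):
    w=W[v0:v1,u0:u1];h=hsv[v0:v1,u0:u1]
    k=abs(w[...,2]-z)<.003
    q=w[k];q=q[np.hypot(q[:,0]-.592,q[:,1]-.0435)<.0125]
    hl=cv2.convexHull((q[:,:2]*1e5).astype(np.float32))[:,0]/1e5
    best=None
    from scipy.optimize import least_squares as ls
    f=ls(lambda c:np.hypot(hl[:,0]-c[0],hl[:,1]-c[1])-.008,[.592,.0435],loss='soft_l1',f_scale=.0005)
    print(name,len(q),'centre',f.x.round(4),'res',np.abs(f.fun).mean().round(4),'z',np.median(q[:,2]).round(4),'min',q.min(0).round(4),'max',q.max(0).round(4))
    b=(h[...,0]>8)&(h[...,0]<30)&(h[...,1]>80)&(h[...,2]>40)
    q=w[b];print('  brass',b.sum()); 
    if b.sum(): 
        o=q[np.argsort(q[:,2])]; print(o[::max(1,len(o)//8)].round(4).tolist())
# same for scene: brass rays
im=cv2.imread('pics/s3.png')[:,:,::-1];m=bot.camera_model('scene');hs=cv2.cvtColor(im.copy(),cv2.COLOR_RGB2HSV)
b=cv2.inRange(hs,(8,110,60),(30,255,255));n,l,st,ce=cv2.connectedComponentsWithStats(b)
Rm=np.array(m['R']);c0=-Rm.T@m['t']
for i in range(1,n):
    u,v=ce[i]
    if 195<u<240 and 260<v<350 and st[i,4]>4:
        r=Rm.T@np.array([(u-m['cx'])/m['fx'],(v-m['cy'])/m['fy'],1])
        z=.189 if v<310 else .045
        print(st[i],ce[i].round(1),(c0+r*(z-c0[2])/r[2]).round(4))
```

```text
up 408 centre [0.5925 0.0433] res 0.0004 z 0.1793 min [0.5845 0.0355 0.177 ] max [0.5946 0.0508 0.1828]
  brass 68
[[0.5894, 0.042, 0.1838], [0.5893, 0.0415, 0.1858], [0.5896, 0.0447, 0.1876], [0.589, 0.0421, 0.1888], [0.589, 0.0442, 0.1899], [0.5892, 0.0432, 0.1911], [0.5902, 0.0443, 0.1919], [0.5892, 0.0437, 0.1927], [0.5895, 0.0427, 0.1932]]
low 234 centre [0.5931 0.0428] res 0.0011 z 0.0353 min [0.5844 0.0332 0.0332] max [0.604  0.0508 0.0385]
  brass 24
[[0.5889, 0.0433, 0.047], [0.5895, 0.0442, 0.0482], [0.5902, 0.0425, 0.0492], [0.591, 0.0408, 0.0499], [0.59, 0.0434, 0.0503], [0.5921, 0.0452, 0.0508], [0.5914, 0.0417, 0.0514], [0.5912, 0.0426, 0.0527]]
[211 276   3   7  17] [211.9 279.2] [0.591  0.0456 0.189 ]
[221 330   3   6  16] [222.  332.5] [0.5923 0.0452 0.045 ]
```

servo_tool([
  [6, 0.7, 0, 0, 0, 0, 0],
  [6, 0.7, 0, 0, 0, 0, 0],
  [0, 0, 0, 0, 0, 0, 0],
  [0, 0, 0, 0, 0, 0, 0],
])

```text
clock: 24.55
eef_pos: [0.4983, 0.0365, 0.2463]
tcp_rot: [-3.14, -0.101, -0.0]
ft_force: [0.4, -0.9, -2.4]
grip_width: 0.0115
finger_force: 30.0
```

```bash
python3 look.py w7.png
python3 - <<'E'
from h import *
D=np.load('/tmp/w5.npz');W=D['W']
P=np.array([.45017552,.03544868,.24549498]);R=Rn.from_rotvec([-3.139,-.104,.002]).as_matrix();T=(W-P)@R
k=(abs(T[...,2]-.133)<.006)&(T[...,0]>.07)&(T[...,0]<.11)&(abs(T[...,1])<.02)
print('lower barrel',k.sum(),T[k].min(0).round(4) if k.sum() else '',T[k].max(0).round(4) if k.sum() else '',np.argwhere(k).mean(0))
# whole door column: y centre of things vs depth
for z in np.arange(-.02,.2,.02):
    k=(abs(T[...,2]-z)<.01)&(T[...,0]>.06)&(T[...,0]<.115)&(abs(T[...,1])<.02)
    if k.sum()>5: print(z.round(2),k.sum(),'x',np.percentile(T[...,0][k],[2,98]).round(4),'y',np.percentile(T[...,1][k],[2,50,98]).round(4))
E
```

```text
tcp [0.4983 0.0365 0.2463] [9.979e-01 6.420e-02 3.000e-04] [ 3.e-04  2.e-04 -1.e+00] [ 0.4 -0.9 -2.4]
ring tool [ 0.0937 -0.0007] r 0.0078 world [0.5917 0.0433 0.2573]
brass [318  92   6   7  14] [319.9  94.8]
   0.18 14 mean [0.5934 0.0448 0.1947] min [0.5917 0.0432 0.1932] max [0.595  0.0457 0.1964] highest [0.5932 0.0448 0.195 ]
knuckle 0.18 264 min [0.5862 0.0297 0.1777] max [0.6112 0.049  0.1814]
lower barrel 94 [ 0.0871 -0.0084  0.1317] [0.1012 0.0058 0.1376] [103.         321.65957447]
-0.02 1293 x [0.0619 0.1004] y [-0.0076 -0.0009  0.0059]
0.0 385 x [0.0737 0.1005] y [-0.0085 -0.0009  0.0064]
0.14 99 x [0.0878 0.1012] y [-0.0076 -0.001   0.0057]
```

servo_tool([
  [1.3, -0.6, 6, 0, 0, 0, 0],
  [0, 0, 9, 0, 0, 0, 0],
  [0, 0, 9, 0, 0, 0, 0],
  [0, 0, 8, 0, 0, 0, 0],
  [0, 0, 4, 0, 0, 0, 0],
  [0, 0, 0, 0, 0, 0, 0],
  [0, 0, 0, 0, 0, 0, 0],
])

```text
clock: 25.48
eef_pos: [0.5, 0.0373, 0.2107]
tcp_rot: [-3.14, -0.101, -0.002]
ft_force: [0.6, 0.1, -3.2]
grip_width: 0.0119
finger_force: 30.0
```

```bash
python3 look.py w8.png
python3 - <<'E'
import cv2,numpy as np
a=cv2.imread('pics/w8.png')[60:115,290:356]
h=cv2.cvtColor(a,cv2.COLOR_BGR2HSV);g=cv2.cvtColor(a,cv2.COLOR_BGR2GRAY)
for y in range(10,46,2): print(60+y,' '.join('%3d%s'%(g[y,x],'b' if 5<h[y,x,0]<32 and h[y,x,1]>70 else ' ') for x in range(14,54,2)))
E
```

```text
tcp [0.5    0.0373 0.2107] [0.9979 0.0642 0.0013] [ 1.3e-03  3.0e-04 -1.0e+00] [ 0.6  0.1 -3.2]
ring tool [0.0944 0.0011] r 0.0091 world [0.5942 0.0422 0.2218]
brass [318  89  12  10  43] [323.5  93.1]
   0.18 43 mean [0.5934 0.0436 0.1945] min [0.5912 0.041  0.1913] max [0.5953 0.046  0.1968] highest [0.593  0.0436 0.1951]
knuckle 0.18 389 min [0.5861 0.0302 0.178 ] max [0.611  0.0488 0.1813]
knuckle 0.036 14 min [0.5864 0.0291 0.0339] max [0.596  0.0482 0.0375]
70  52   54   68  133  169  176  177  178  180  183  147  119  121  122  121  105   92   91   94   98 
72  50   63  127  167  173  179  179  179  175  170  134  113  117  121  120  114  104   92   90   91 
74  59  120  165  175  177  176  162  146  126  108   90   90  101  110  118  121  118  101   91   91 
76  97  159  171  176  175  155  105   81   77   73   70   69   74   89  110  121  117  109   99   88 
78 122  169  173  172  156  104   71   73   78   79   71   69   68   70   89  113  118  119  110   92 
80 145  175  175  164  111   67   63   64   71   69   75   81   75   69   70   99  118  120  116   95 
82 157  177  1
[... 523 characters left out ...]
 156  171  124   80   73b  80   90   83   68b  77   84   91  119  121  116   96 
94 140  178  178  167  145  161  116   70b  74b  83   85   80   66b  68b  80  104  121  120  113   86 
96 115  176  182  176  162  154  133   72b  72b  91   92   75   64b  72   93  115  120  119  105   65 
98  83  160  180  182  176  164  135   80   71b  79b  79   69b  75  101  119  119  118  112   89   44 
100  40  105  167  182  181  176  163  144  130   99   91   99  109  122  123  119  115   96   62   40 
102  33   47  118  171  184  184  181  179  173  140  119  120  123  123  121  115  103   91   60   37 
104  36   34   50  121  172  184  185  185  183  147  120  119  119  116  115  103   99   81   42   36
```

The pin shows through the bore, centred to about 0.5 mm. Lowering slowly.

servo_tool([
  [0, 0.3, 2.5, 0, 0, 0, 0],
  [0, 0, 2.5, 0, 0, 0, 0],
  [0, 0, 2.5, 0, 0, 0, 0],
  [0, 0, 2, 0, 0, 0, 0],
  [0, 0, 2, 0, 0, 0, 0],
  [0, 0, 0, 0, 0, 0, 0],
])

```text
clock: 26.28
eef_pos: [0.4996, 0.0368, 0.1987]
tcp_rot: [-3.14, -0.101, -0.0]
ft_force: [0.4, 0.2, -2.0]
grip_width: 0.0118
finger_force: 30.0
```

servo_tool([
  [0, 0, 2, 0, 0, 0, 0],
  [0, 0, 2, 0, 0, 0, 0],
  [0, 0, 2, 0, 0, 0, 0],
  [0, 0, 0, 0, 0, 0, 0],
])

```text
clock: 26.78
eef_pos: [0.4997, 0.0369, 0.1927]
tcp_rot: [-3.14, -0.101, -0.001]
ft_force: [-0.6, 0.6, -3.3]
grip_width: 0.0119
finger_force: 30.0
```

servo_tool([
  [0, 0, 1, 0, 0, 0, 0],
  [0, 0, 1, 0, 0, 0, 0],
  [0, 0, 0, 0, 0, 0, 0],
])

```text
clock: 27.15
eef_pos: [0.4998, 0.0369, 0.1908]
tcp_rot: [-3.14, -0.101, -0.001]
ft_force: [0.2, 0.4, -2.8]
grip_width: 0.0117
finger_force: 30.0
```

servo_tool([
  [0, 0, 0.7, 0, 0, 0, 0],
  [0, 0, 0.7, 0, 0, 0, 0],
  [0, 0, 0, 0, 0, 0, 0],
])

```text
clock: 27.52
eef_pos: [0.4997, 0.0369, 0.1894]
tcp_rot: [-3.14, -0.101, -0.001]
ft_force: [-0.6, -0.1, -3.2]
grip_width: 0.0115
finger_force: 30.0
```

servo_tool([
  [0, 0, 0.5, 0, 0, 0, 0],
  [0, 0, 0.5, 0, 0, 0, 0],
  [0, 0, 0, 0, 0, 0, 0],
])

```text
clock: 27.9
eef_pos: [0.4998, 0.0369, 0.1885]
tcp_rot: [-3.14, -0.101, -0.001]
ft_force: [0.2, 0.3, -2.7]
grip_width: 0.0121
finger_force: 30.0
```

servo_tool([
  [0, 0, 0.6, 0, 0, 0, 0],
  [0, 0, 0.6, 0, 0, 0, 0],
  [0, 0, 0, 0, 0, 0, 0],
])

```text
clock: 28.28
eef_pos: [0.4997, 0.037, 0.1883]
tcp_rot: [3.14, 0.101, 0.002]
ft_force: [-4.0, -0.7, 5.6]
grip_width: 0.0119
finger_force: 30.0
```

servo_tool([
  [0, 0, 0.6, 0, 0, 0, 0],
  [0, 0, 0, 0, 0, 0, 0],
])

```text
clock: 28.52
eef_pos: [0.4997, 0.0371, 0.1882]
tcp_rot: [3.139, 0.1, 0.002]
ft_force: [-3.2, -1.3, 8.0]
grip_width: 0.0117
finger_force: 30.0
```

Seated at z 0.188 with the force risen by 11 N. Easing off, releasing and rising.

servo_tool([
  [0, 0, -1, 0, 0, 0, 0],
  [0, 0, 0, 0, 0, 0, 15],
  [0, 0, 0, 0, 0, 0, 20],
  [0, 0, 0, 0, 0, 0, 30],
  [0, 0, 0, 0, 0, 0, 45],
  [0, 0, 0, 0, 0, 0, 60],
  [0, 0, 0, 0, 0, 0, 60],
])

```text
clock: 29.4
eef_pos: [0.4998, 0.0369, 0.1877]
tcp_rot: [-3.14, -0.101, -0.001]
ft_force: [0.1, 0.6, 0.9]
grip_width: 0.0529
finger_force: 0.0
```

servo_tool([
  [0, 0, -10, 0, 0, 0, 60],
  [0, 0, -20, 0, 0, 0, 60],
  [0, 0, -30, 0, 0, 0, 60],
  [0, 0, -30, 0, 0, 0, 60],
  [0, 0, 0, 0, 0, 0, 60],
])

```text
clock: 30.02
eef_pos: [0.5013, 0.0376, 0.2804]
tcp_rot: [-3.139, -0.101, -0.011]
ft_force: [-0.3, -0.6, -0.2]
grip_width: 0.0556
finger_force: 0.0
```

Run:
```python
from h import *
s=bot.sense();P=np.array(s['eef_pos']);print(s['clock'],P,s['ft_force'].round(1),np.round(s['q'],2))
p,d,W,m=cap('wrist','w9.png')
np.savez('/tmp/w9',W=W,p=p)
Hn=np.array([.5932,.0438])
# barrel top ring & door top face heights
k=(np.hypot(W[...,0]-Hn[0],W[...,1]-Hn[1])<.009)&(W[...,2]>.15)
print('barrel top z',np.percentile(W[k][:,2],[50,80,95]).round(4),k.sum(),' expect .200')
k=(W[...,2]>.21)&(W[...,2]<.232)&(W[...,0]<.575)&(W[...,1]>-.02)
q=W[k];print('door top z',np.median(q[:,2]),k.sum(),'expect .220')
r=cv2.fitLine((q[:,:2]*1000).astype(np.float32),cv2.DIST_HUBER,0,.01,.01).ravel();print('dir',r,np.degrees(np.arctan2(r[1],r[0])),'xrange',np.percentile(q[:,0],[1,99]))
print('open angle',78.8-np.degrees(np.arctan2(r[1],r[0])) )
```

```text
30.025 [0.50127318 0.03757551 0.2804383 ] [-0.3 -0.6 -0.2] [ 0.31  0.37 -0.6   1.74  0.23  1.1  -1.87]
barrel top z [0.1986 0.1997 0.2013] 563  expect .200
door top z 0.21778885053176775 4378 expect .220
dir [9.9783558e-01 6.5758422e-02 5.0327484e+02 3.7897205e+01] 3.7704008 xrange [0.4180682  0.57370956]
open angle 75.0296
```

The door hangs on both pins, open 75°, and is released. Now plan the push on its outer face, following the swing.

```bash
cat > push.py <<'E'
from h import *
Hn=np.array([.5930,.0437,0])
def pose(ph,o,z,r=.13):
    a=rz(-np.radians(ph));y=a.apply(yc);x=a.apply(xc)
    p=Hn-r*y-o*x;p[2]=z
    return p,Rn.from_matrix(vert(78.8-ph))
def go(tg,g=0):
    s=bot.sense();P,Q=np.array(s['eef_pos']),Rn.from_rotvec(s['tcp_rot']);q=np.array(s['q'])
    for t in tg:
        p,R=pose(*t);e,q=ik1(p-.019*R.as_matrix()[:,2],R.as_matrix(),q)
        print([*(Q.inv().apply(p-P)*1000).round(1).tolist(),*(Q.inv()*R).as_rotvec().round(3).tolist(),g],p.round(3),'ik',e,q.round(1)[[2,4,5,6]]);P,Q=p,R
E
python3 - <<'E'
from push import *
go([(75,.03,.28),(75,.06,.28),(75,.06,.24),(75,.06,.20),(75,.06,.17),(75,.06,.17)])
print()
go([(75,.06,.17)]+[(ph,.03,.17) for ph in np.arange(72,-1,-6)])
E
```

```text
[-37.0, -30.4, -1.4, 0.0, -0.003, -0.002, 0] [0.461 0.065 0.28 ] ik 0.0 [-0.6  0.2  1.1 -1.9]
[0.0, -30.0, 0.0, 0.0, 0.0, 0.0, 0] [0.459 0.095 0.28 ] ik 0.0 [-0.6  0.2  1.1 -2. ]
[0.0, 0.0, 40.0, 0.0, 0.0, 0.0, 0] [0.459 0.095 0.24 ] ik 0.0 [-0.6  0.3  1.  -2. ]
[0.0, 0.0, 40.0, 0.0, 0.0, 0.0, 0] [0.459 0.095 0.2  ] ik 0.0 [-0.6  0.3  0.9 -2.1]
[0.0, 0.0, 30.0, 0.0, 0.0, 0.0, 0] [0.459 0.095 0.17 ] ik 0.0 [-0.6  0.3  0.8 -2.1]
[0.0, 0.0, 0.0, 0.0, 0.0, 0.0, 0] [0.459 0.095 0.17 ] ik 0.0 [-0.6  0.3  0.8 -2.1]

[-37.4, -60.4, 108.6, 0.0, -0.003, -0.002, 0] [0.459 0.095 0.17 ] ik 0.0 [-0.6  0.3  0.8 -2.1]
[-1.4, 36.8, 0.0, 0.0, 0.0, -0.052, 0] [0.46  0.058 0.17 ] ik 0.0 [-0.6  0.3  0.8 -2. ]
[-2.4, 13.8, 0.0, 0.0, 0.0, -0.105, 0] [0.46  0.044 0.17 ] ik 0.0 [-0.6  0.4  0.8 -1.9]
[-2.4, 13.8, 0.0, 0.0, 0.0, -0.105, 0] [0.46 0.03 0.17] ik 0.0 [-0.6  0.4  0.8 -1.8]
[-2.4, 13.8, 0.0, 0.0, 0.0, -0.105, 0] [0.462 0.016 0.17 ] ik 0.0 [-0.7  0.4  0.8 -1.6]
[-2.4, 13.8, 0.0, 0.0, 0.0, -0.105, 0] [0.466 0.003 0.17 ] ik 0.0 [-0.7  0.4  0.8 -1.5]
[-2.4, 13.8, 0.0, 0.0, 0.0, -0.105, 0] [ 0.471 -0.01   0.17 ] ik 0.0 [-0.7  0.4  0.8 -1.4]
[-2.4, 13.8, 0.0, 0.0, 0.0, -0.105, 0] [ 0.477 -0.023  0.17 ] ik 0.0 [-0.7  0.5  0.9 -1.3]
[-2.4, 13.8, 0.0, 0.0, 0.0, -0.105, 0] [ 0.485 -0.034  0.17 ] ik 0.0 [-0.8  0.5  0.9 -1.2]
[-2.4, 13.8, 0.0, 0.0, 0.0, -0.105, 0] [ 0.494 -0.045  0.17 ] ik 0.0 [-0.8  0.5  0.9 -1.1]
[-2.4, 13.8, 0.0, 0.0, 0.0, -0.105, 0] [ 0.503 -0.055  0.17 ] ik 0.0 [-0.8  0.5  0.9 -1. ]
[-2.4, 13.8, 0.0, 0.0, 0.0, -0.105, 0] [ 0.514 -0.064  0.17 ] ik 0.0 [-0.8  0.5  0.9 -0.9]
[-2.4, 13.8, 0.0, 0.0, 0.0, -0.105, 0] [ 0.526 -0.072  0.17 ] ik 0.0 [-0.9  0.6  1.  -0.8]
[-2.4, 13.8, 0.0, 0.0, 0.0, -0.105, 0] [ 0.538 -0.078  0.17 ] ik 0.0 [-0.9  0.6  1.  -0.7]
```

servo_tool([
  [-18, -30, 0, 0, 0, 0, 0],
  [-19, -30, 0, 0, 0, 0, 0],
  [0, 0, 40, 0, 0, 0, 0],
  [0, 0, 40, 0, 0, 0, 0],
  [0, 0, 28, 0, 0, 0, 0],
  [0, 0, 0, 0, 0, 0, 0],
  [0, 10, 0, 0, 0, 0, 0],
  [0, 10, 0, 0, 0, 0, 0],
  [-1, 8, 0, 0, 0, -0.03, 0],
  [-1, 7, 0, 0, 0, -0.05, 0],
])

```text
clock: 31.32
eef_pos: [0.4601, 0.058, 0.1706]
tcp_rot: [3.133, 0.226, 0.004]
ft_force: [-0.0, 0.5, -0.6]
grip_width: 0.0007
finger_force: 0.8
```

servo_tool([
  [-1.6, 9.2, 0, 0, 0, -0.07, 0],
  [-1.6, 9.2, 0, 0, 0, -0.07, 0],
  [-1.6, 9.2, 0, 0, 0, -0.07, 0],
  [-1.6, 9.2, 0, 0, 0, -0.07, 0],
  [-1.6, 9.2, 0, 0, 0, -0.07, 0],
  [-1.6, 9.2, 0, 0, 0, -0.07, 0],
  [0, 0, 0, 0, 0, 0, 0],
])

```text
clock: 32.2
eef_pos: [0.4682, 0.0026, 0.1703]
tcp_rot: [3.018, 0.868, 0.003]
ft_force: [1.1, -0.1, -0.1]
grip_width: 0.0003
finger_force: 0.0
```

```bash
cat > ang.py <<'E'
from push import *
s=bot.sense();P=np.array(s['eef_pos']);R=Rn.from_rotvec(s['tcp_rot']).as_matrix();print(s['clock'],P.round(4),s['ft_force'].round(1),'tool x deg',np.degrees(np.arctan2(R[1,0],R[0,0])).round(1))
for n in ('wrist','top'):
    p,d,W,m=cap(n)
    rel=W-Hn;r=np.hypot(rel[...,0],rel[...,1])
    k=(W[...,2]>.207)&(W[...,2]<.2255)&(r>.02)&(r<.19)
    X=(W-C)@xc; k&=X<-.0615
    if n=='top': k&=~((np.hypot(W[...,0]-P[0],W[...,1]-P[1])<.05))
    q=W[k]
    if len(q)<30: print(n,len(q));continue
    f=cv2.fitLine((q[:,:2]*1000).astype(np.float32),cv2.DIST_HUBER,0,.01,.01).ravel();a=np.degrees(np.arctan2(f[1],f[0]))%180
    far=q[np.hypot(*(q-Hn)[:,:2].T)>.12]
    print(n,len(q),'door yd angle',a.round(1),'open',(78.8-a).round(1),'edge x_c',((far-C)@xc).mean().round(4) if len(far) else '','zmed',np.median(q[:,2]).round(4))
E
python3 ang.py
```

```text
32.2 [0.4682 0.0026 0.1703] [ 1.1 -0.1 -0.1] tool x deg 32.1
wrist 15099 door yd angle 27.6 open 51.2 edge x_c -0.1781 zmed 0.2183
top 282 door yd angle 30.2 open 48.6 edge x_c -0.1927 zmed 0.2192
```

Run:
```python
from push import *
go([(ph,.029,.17) for ph in (45,41,37,33,29,25,21,17,13,10)])
```

```text
[-3.7, 7.7, 0.2, 0.001, -0.002, -0.028, 0] [ 0.469 -0.005  0.17 ] ik 0.0 [-0.7  0.4  0.8 -1.5]
[-1.7, 9.1, 0.0, 0.0, 0.0, -0.07, 0] [ 0.473 -0.013  0.17 ] ik 0.0 [-0.7  0.4  0.8 -1.4]
[-1.7, 9.1, 0.0, 0.0, 0.0, -0.07, 0] [ 0.477 -0.021  0.17 ] ik 0.0 [-0.8  0.5  0.9 -1.3]
[-1.7, 9.1, 0.0, 0.0, 0.0, -0.07, 0] [ 0.482 -0.029  0.17 ] ik 0.0 [-0.8  0.5  0.9 -1.3]
[-1.7, 9.1, 0.0, 0.0, 0.0, -0.07, 0] [ 0.487 -0.037  0.17 ] ik 0.0 [-0.8  0.5  0.9 -1.2]
[-1.7, 9.1, 0.0, 0.0, 0.0, -0.07, 0] [ 0.493 -0.044  0.17 ] ik 0.0 [-0.8  0.5  0.9 -1.1]
[-1.7, 9.1, 0.0, 0.0, 0.0, -0.07, 0] [ 0.499 -0.051  0.17 ] ik 0.0 [-0.8  0.5  0.9 -1. ]
[-1.7, 9.1, 0.0, 0.0, 0.0, -0.07, 0] [ 0.506 -0.057  0.17 ] ik 0.0 [-0.8  0.5  0.9 -1. ]
[-1.7, 9.1, 0.0, 0.0, 0.0, -0.07, 0] [ 0.513 -0.063  0.17 ] ik 0.0 [-0.9  0.6  0.9 -0.9]
[-1.3, 6.8, 0.0, 0.0, 0.0, -0.052, 0] [ 0.519 -0.067  0.17 ] ik 0.0 [-0.9  0.6  1.  -0.8]
```

servo_tool([
  [-3.5, 7.5, 0, 0, 0, -0.028, 0],
  [-1.7, 9, 0, 0, 0, -0.07, 0],
  [-1.7, 9, 0, 0, 0, -0.07, 0],
  [-1.7, 9, 0, 0, 0, -0.07, 0],
  [-1.7, 9, 0, 0, 0, -0.07, 0],
  [-1.7, 9, 0, 0, 0, -0.07, 0],
  [-1.7, 9, 0, 0, 0, -0.07, 0],
  [-1.7, 8, 0, 0, 0, -0.06, 0],
  [-1.5, 7, 0, 0, 0, -0.055, 0],
  [-1.2, 6, 0, 0, 0, -0.045, 0],
  [0, 0, 0, 0, 0, 0, 0],
])

```text
clock: 33.67
eef_pos: [0.515, -0.0635, 0.1698]
tcp_rot: [2.618, 1.736, 0.001]
ft_force: [0.1, 0.6, -0.4]
grip_width: 0.0008
finger_force: 0.0
```

```bash
python3 ang.py
python3 - <<'E'
from push import *
go([(ph,.029,.17) for ph in (9,6,4,2)])
E
```

```text
33.675 [ 0.515  -0.0635  0.1698] [ 0.1  0.6 -0.4] tool x deg 67.1
wrist 15049 door yd angle 62.2 open 16.6 edge x_c -0.1236 zmed 0.2183
top 34 door yd angle 174.9 open -96.1 edge x_c -0.1086 zmed 0.2181
[-2.3, 7.8, -0.2, 0.0, -0.0, -0.047, 0] [ 0.521 -0.068  0.17 ] ik 0.0 [-0.9  0.6  1.  -0.8]
[-1.3, 6.8, 0.0, 0.0, 0.0, -0.052, 0] [ 0.527 -0.072  0.17 ] ik 0.0 [-0.9  0.6  1.  -0.8]
[-0.9, 4.6, 0.0, 0.0, 0.0, -0.035, 0] [ 0.531 -0.074  0.17 ] ik 0.0 [-0.9  0.6  1.  -0.7]
[-0.9, 4.6, 0.0, 0.0, 0.0, -0.035, 0] [ 0.535 -0.076  0.17 ] ik 0.0 [-0.9  0.6  1.  -0.7]
```

Run:
```python
from push import *
go([(9,.028,.17),(7,.027,.17),(5,.026,.17),(3,.025,.17),(2,.023,.17),(1,.022,.17),(0,.021,.17)])
```

```text
[-2.3, 8.8, -0.2, 0.0, -0.0, -0.047, 0] [ 0.522 -0.069  0.17 ] ik 0.0 [-0.9  0.6  1.  -0.8]
[-0.9, 5.6, 0.0, 0.0, 0.0, -0.035, 0] [ 0.527 -0.071  0.17 ] ik 0.0 [-0.9  0.6  1.  -0.8]
[-0.8, 5.6, 0.0, 0.0, 0.0, -0.035, 0] [ 0.532 -0.074  0.17 ] ik 0.0 [-0.9  0.6  1.  -0.8]
[-0.8, 5.6, 0.0, 0.0, 0.0, -0.035, 0] [ 0.537 -0.076  0.17 ] ik 0.0 [-0.9  0.6  1.  -0.7]
[-0.4, 4.3, 0.0, 0.0, 0.0, -0.017, 0] [ 0.541 -0.078  0.17 ] ik 0.0 [-0.9  0.6  1.  -0.7]
[-0.4, 3.3, 0.0, 0.0, 0.0, -0.017, 0] [ 0.544 -0.079  0.17 ] ik 0.0 [-0.9  0.6  1.  -0.7]
[-0.3, 3.3, 0.0, 0.0, 0.0, -0.017, 0] [ 0.547 -0.08   0.17 ] ik 0.0 [-0.9  0.6  1.  -0.7]
```

servo_tool([
  [-2, 7, 0, 0, 0, -0.047, 0],
  [-1, 5.5, 0, 0, 0, -0.035, 0],
  [-1, 5.5, 0, 0, 0, -0.035, 0],
  [-1, 5.5, 0, 0, 0, -0.035, 0],
  [-0.5, 4, 0, 0, 0, -0.017, 0],
  [-0.5, 3, 0, 0, 0, -0.017, 0],
  [-0.5, 3, 0, 0, 0, -0.017, 0],
  [0, 0, 0, 0, 0, 0, 0],
])

```text
clock: 34.78
eef_pos: [0.5447, -0.0799, 0.1696]
tcp_rot: [2.428, 1.994, 0.001]
ft_force: [0.4, -0.9, -0.4]
grip_width: 0.0
finger_force: 0.0
```

```bash
python3 ang.py
```

```text
34.775 [ 0.5447 -0.0799  0.1696] [ 0.4 -0.9 -0.4] tool x deg 78.8
wrist 8023 door yd angle 76.8 open 2.0 edge x_c -0.0931 zmed 0.218
top 2
```

servo_tool([
  [0, 2, 0, 0, 0, 0, 0],
  [0, 2, 0, 0, 0, 0, 0],
  [0, 0, 0, 0, 0, 0, 0],
])

```text
clock: 35.25
eef_pos: [0.5476, -0.0805, 0.1696]
tcp_rot: [-2.427, -1.994, 0.002]
ft_force: [-3.6, 0.1, 2.3]
grip_width: 0.0009
finger_force: 1.7
```

servo_tool([
  [0, 1.5, 0, 0, 0, 0, 0],
  [0, 0, 0, 0, 0, 0, 0],
])

```text
clock: 35.5
eef_pos: [0.5476, -0.0805, 0.1696]
tcp_rot: [-2.425, -1.993, 0.006]
ft_force: [-7.5, 0.6, 6.0]
grip_width: 0.0002
finger_force: 3.7
```

```bash
python3 ang.py
```

```text
35.5 [ 0.5476 -0.0805  0.1696] [-7.5  0.6  6. ] tool x deg 78.8
wrist 6062 door yd angle 78.1 open 0.7 edge x_c -0.09 zmed 0.2178
top 6
```

```bash
cat > edge.py <<'E'
from h import *
for n in ('wrist','scene','top'):
    p,d,W,m=cap(n);X=(W-C)@xc;Y=(W-C)@yc
    for a,b in ((-.092,-.075),(-.06,-.04),(.03,.06)):
        k=(W[...,2]>.205)&(W[...,2]<.2235)&(Y>a)&(Y<b)&(X>-.11)&(X<-.05)
        if k.sum()>5: print(n,a,b,k.sum(),'X pct 2,10,50,90,98',np.percentile(X[k],[2,10,50,90,98]).round(4),'z',np.median(W[k][:,2]).round(4))
    k=(W[...,2]>.03)&(W[...,2]<.2)&(Y>-.092)&(Y<-.078)&(X>-.11)&(X<-.055)
    if k.sum()>5: print(n,'face strip',k.sum(),np.percentile(X[k],[5,25,50,75,95]).round(4))
E
python3 edge.py
```

```text
wrist 0.03 0.06 1879 X pct 2,10,50,90,98 [-0.0745 -0.0744 -0.0733 -0.0713 -0.0709] z 0.2182
wrist face strip 16 [-0.0746 -0.0745 -0.0744 -0.0744 -0.0744]
scene -0.06 -0.04 11 X pct 2,10,50,90,98 [-0.109  -0.1086 -0.107  -0.1059 -0.1051] z 0.2073
scene 0.03 0.06 166 X pct 2,10,50,90,98 [-0.0765 -0.0758 -0.074  -0.0681 -0.0658] z 0.217
scene face strip 148 [-0.0903 -0.0879 -0.076  -0.0745 -0.0733]
```

The door's outer face is at cabinet x -74 mm at both ends, so it is fully shut. Backing off.

servo_tool([
  [0, -3, 0, 0, 0, 0, 0],
  [0, -5, 0, 0, 0, 0, 0],
  [0, -10, 0, 0, 0, 0, 0],
  [0, -20, 0, 0, 0, 0, 0],
  [0, -20, 0, 0, 0, 0, 0],
  [0, -10, -40, 0, 0, 0, 0],
  [0, 0, -60, 0, 0, 0, 0],
  [0, 0, -40, 0, 0, 0, 0],
  [0, 0, 0, 0, 0, 0, 0],
  [0, 0, 0, 0, 0, 0, 0],
])

```text
clock: 37.0
eef_pos: [0.4824, -0.068, 0.3088]
tcp_rot: [-2.428, -1.994, 0.001]
ft_force: [-0.8, 0.2, -0.1]
grip_width: 0.0004
finger_force: 0.0
```

```bash
python3 edge.py
python3 - <<'E'
from h import *
s=bot.sense();print(s['clock'],s['eef_pos'],s['ft_force'].round(1),np.abs(s['qvel']).max())
p,d,W,m=cap('top')
def at(u,v,k=2): return np.nanmedian(W[v-k:v+k+1,u-k:u+k+1].reshape(-1,3),0).round(4)
for n,u,v in [('bottle',341,217),('timer',424,206)]: print(n,at(u,v))
k=(np.hypot(W[...,0]-.5932,W[...,1]-.0438)<.009)&(W[...,2]>.15)
print('barrel top z',np.percentile(W[k][:,2],[50,90]).round(4),k.sum())
p,d,W,m=cap('scene');X=(W-C)@xc;Y=(W-C)@yc
k=(X>-.058)&(X<.0)&(abs(Y)<.05)&(W[...,2]>.025)&(W[...,2]<.1);print('vial seen',k.sum(),np.percentile(X[k],[2,50,98]).round(4) if k.sum() else '')
E
```

```text
wrist -0.092 -0.075 466 X pct 2,10,50,90,98 [-0.0766 -0.0764 -0.0714 -0.0608 -0.0605] z 0.2167
wrist -0.06 -0.04 412 X pct 2,10,50,90,98 [-0.0764 -0.0762 -0.0743 -0.0696 -0.0688] z 0.2171
wrist 0.03 0.06 773 X pct 2,10,50,90,98 [-0.0756 -0.0754 -0.0742 -0.0702 -0.0694] z 0.218
wrist face strip 552 [-0.0917 -0.0825 -0.0771 -0.0767 -0.0764]
scene -0.092 -0.075 84 X pct 2,10,50,90,98 [-0.0789 -0.0776 -0.0741 -0.0615 -0.0601] z 0.2158
scene -0.06 -0.04 104 X pct 2,10,50,90,98 [-0.0792 -0.0776 -0.0755 -0.0665 -0.0634] z 0.2166
scene 0.03 0.06 172 X pct 2,10,50,90,98 [-0.0774 -0.0766 -0.0747 -0.0677 -0.0651] z 0.2169
scene face strip 267 [-0.0927 -0.0795 -0.078  -0.0772 -0.076 ]
top -0.092 -0.075 75 X pct 2,10,50,90,98 [-0.0759 -0.0754 -0.069  -0.0601 -0.0599] z 0.2179
top -0.06 -0.04 6 X pct 2,10,50,90,98 [-0.0757 -0.0756 -0.0734 -0.071  -0.0705] z 0.2171
top face strip 84 [-0.0912 -0.084  -0.0769 -0.0759 -0.0599]
37.15 [ 0.48235024 -0.06796936  0.30826532] [ 0.2  0.2 -0.8] 0.008460008786282024
bottle [ 0.6212 -0.1938  0.115 ]
timer [ 0.6635 -0.391   0.0513]
barrel top z [0.1984 0.202 ] 37
vial seen 0
```

```bash
python3 -c "
from workcell import bot
print(bot.sign_off())"
```

```text
the job is handed in; nothing more can be done
None
```

I handed the job in at about 37 s with the vial upright inside (about 36 mm behind the cabinet's centre, measured before the door went on) and the door on both hinge pins. Its outer face was within about 3 mm of fully shut, the bottle and timer had not moved, and I did not re-measure the black-capped vial at the end or see the verdict.

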